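# Pack the boot-care bin and walk it home

### The arm

A 7-joint arm with a two-finger parallel gripper is mounted at the origin on the work surface. World frame = base frame: x ahead of the robot, y to its left, z up, the work surface at z = 0. Lengths are in m, angles in rad, forces in N, time in s.
With the tool pointing down it reaches from about 0.4 to 0.75 m from the base axis. Payload 19.5 kg.
Tool frame: the origin (TCP) lies midway between the tips of the shut fingers; the grasp point (between the pads) lies 19 mm behind it; z points along the fingers, y is the direction in which the jaws open and shut (so a half turn about z gives the same grasp; the last joint's range is limited). The gripper opens to 85 mm and grips with 20 to 120 N. Pads are 22 mm wide; open, the fingers measure 114 mm over their backs; the gripper's body (76 mm by 85 mm) begins 54 mm behind the grasp point. The pads swing forward as they close: fully open they stand 13 mm farther back than shut.
Start: joints at [1.207, 0.707, -0.028, 1.485, 0.022, 0.951, -0.075], TCP at [0.182, -0.545, 0.231] pointing down, gripper open.
Joint ranges: [-2.71, 2.71], [-0.32, 2.16], [-1.57, 1.52], [0, 2.45], [-1.46, 4.6], [0, 2.02], [-2.83, 2.83]. Speed limits (rad/s): [1.89, 1.89, 2.57, 2.57, 3.01, 3.01, 3.01].

### API

Orientations are given as a rotation vector (axis times angle).
In Python, from workcell import bot gives the robot as it stands. Calls block until the motion is done:
- bot.goto(position, orientation): joint-space move of the TCP to a pose.
- bot.move_straight(position, attitude=None, v=0.15): straight line of the TCP; attitude=None keeps the orientation; v is the mean speed in m/s.
- bot.set_joints(angles): joint-space move.
- bot.open() and bot.clamp(force=None): open the fingers fully, or close them until they stop; force is the grip in N (None keeps the last).
- bot.wait(seconds).
- bot.solve_ik(position, orientation): joint angles nearest the present ones, or None.
- bot.get_state(): the state.
- bot.grab_frame(name): name is "scene" or "top"; returns the picture (400x640x3 uint8, red, green, blue); there is no depth.
- bot.camera_params(name): a dict with "fov_y" (degrees; the focal length in pixels is half the picture's height over the tangent of half this angle, whatever the lens; pixels are square), "cx", "cy" (the principal point, pixels), "R" (3x3) and "t" (3): a world point X has camera coordinates R X + t. Camera axes: x right, y down, z forward; pixel columns grow to the right and rows downward; lengths in m; the calibration is good to about 2 mm. A picture is of the moment at which its call begins. camera_params takes no time and is no camera call.
A pose or a line that the arm cannot do raises bot.PlanningError and nothing moves.
- bot.hand_in(): hands the job in, once; it reports no verdict.
The state is a dict: "clock": time; "q": joint angles; "joint_velocities": joint speeds; "tau": joint torques, N m; "tcp_pos": TCP position; "tcp_rot": TCP orientation; "contact_force": force on the tool from outside, world axes, zero at the start; "wrist_torque": the same for the moment, N m; "finger_gap": finger opening in m.
Only numpy, scipy, OpenCV 4.12 (cv2) and the standard library are available. Lean on these libraries where they do the work, as an engineer would, in place of code of your own. Each camera call takes 0.05 s, during which the arm holds its last target.

### The job

Set the boot-care things lying on the bench (polish tins, brush, small amber wax jar; the jar upright, and not every thing is out every day) into the rattan-look bin and put the loose lid on so that it sits fully down. Then walk the closed, heavy bin away from the robot into its dark-wood bay until its far side stands flush against the back rail, by pushing only the two projecting corner posts on its near side in turn, a few centimetres at a time: never let it slew more than about 10 degrees from square with the bay, do not press on the woven panel between the posts, and keep off the lid once the walk has begun. Leave the bowl, key tray and phone stand where they are.

Things in the scene. Friction and masses are not known exactly. Their poses are not given: they have to be found in the camera images.
- dock: fixed dark-wood bay, open to the robot: back rail 380 wide (y), 20 thick, 50 mm high; at each end a cheek 60 long, 20 thick, 40 mm high, reaching from the rail towards the robot, 340 mm clear between them; bare bench inside. Origin at bench level on the rail's near face, mid-width; x points away from the robot into the rail (near face is x = 0), y left along the rail
- bin: open rattan-look bin, slate base, about 1 kg, loose on the bench 75-110 mm short of the rail. Box 155 (x) by 280 (y) by 75 mm high, walls 6, inner floor at z 12. Origin at the centre of its underside, x to its flat far side, y left, z up. Near side: two posts 36 wide, full height, at y = +-122, project 16 mm to x = -93.5. Pushing one post takes 6-18 N, swings that corner and hardly moves the other
- post_left (a point): centre of the near face of the bin's left corner post, 50 mm above the bench; at (-93.5, 122, 50) mm in the bin's frame, with the bin's axes
- post_right (a point): centre of the near face of the bin's right corner post, 50 mm above the bench; at (-93.5, -122, 50) mm in the bin's frame, with the bin's axes
- far_left (a point): point on the bin's flat far face near its left corner, at (77.5, 135, 30) mm in the bin's frame; touches the rail when the bin is home
- far_right (a point): point on the bin's flat far face near its right corner, at (77.5, -135, 30) mm in the bin's frame
- panel: woven panel on the bin's near face between the two posts, 200 mm wide, about 8 mm behind the posts' near faces; fixed to the bin and with the bin's origin and axes. Not to be pressed
- lid: loose brown lid, 0.25 kg, right way up on the bench at the robot's right: plate 155 (x) by 280 (y) by 8 mm, under it a lip 133 by 258 by 8 mm that drops into the bin's opening with 5 mm play all round. Origin at the centre of the lip's underside, z up. Fits either way round (half a turn). Seated: origin 67 mm above the bin's origin, y along the bin's y
- lid_grip (a point): centre of the lid's black handle, with the lid's axes, 34 mm above the lid's origin: a solid bar 16 mm wide (x), 70 mm long (y), 36 mm high standing on the plate. Seated, this point is 101 mm above the bin's origin
- tin_a_mid (a point): centre (half-way up) of a round aluminium polish tin, 56 mm diameter, 34 mm high, standing upright, 90 g; z is its axis. May be absent
- tin_b_mid (a point): centre of a second polish tin, the same as the first. May be absent
- jar_mid (a point): centre of a small amber glass wax jar with a steel twist cap, 50 mm diameter, 50 mm high, standing upright, 150 g; z is its axis, up. May be absent
- brush_mid (a point): centre of a shoe brush lying bristles down, 110 mm long (its x), 40 mm wide (its y), 38 mm high, 100 g; z up. The bristle block is solid and 34 mm wide, the wooden back above it 40 mm. May be absent
- bowl: bystander: grey bowl 110 mm across, 50 mm high, right of the bay; origin under its centre
- key_tray: bystander: stainless key tray 100 (x) by 150 (y) by 18 mm with keys in it, left of the bay; origin under its centre
- phone_stand: bystander: black silicone phone stand, base 85 by 75 mm, 105 mm high, at the far left; origin under its centre

How it is judged:
On the way, in this order (a step that is already met when the one before it is completed fails the run):
1. every boot-care thing that is out lies inside the bin (x of tin_a_mid in the frame of bin between -0.072 and 0.072 m and y of tin_a_mid in the frame of bin between -0.134 and 0.134 m and z of tin_a_mid in the frame of bin between 0.01 and 0.065 m and x of tin_b_mid in the frame of bin between -0.072 and 0.072 m and y of tin_b_mid in the frame of bin between -0.134 and 0.134 m and z of tin_b_mid in the frame of bin between 0.01 and 0.065 m and x of jar_mid in the frame of bin between -0.072 and 0.072 m and y of jar_mid in the frame of bin between -0.134 and 0.134 m and z of jar_mid in the frame of bin between 0.01 and 0.065 m and x of brush_mid in the frame of bin between -0.072 and 0.072 m and y of brush_mid in the frame of bin between -0.134 and 0.134 m and z of brush_mid in the frame of bin between 0.01 and 0.065 m), for 0.2 s.
2. the lid is seated on the bin and let go (x of lid_grip in the frame of bin between -0.01 and 0.01 m and y of lid_grip in the frame of bin between -0.01 and 0.01 m and z of lid_grip in the frame of bin between 0.085 and 0.105 m and angle between the z axis of lid_grip and the z axis of bin, either way round below 0.04 rad and angle between the x axis of lid_grip and the x axis of bin, either way round below 0.12 rad and contact force between the fingers and lid below 0.3 N), for 0.2 s.
3. the bin, still closed, has been walked to within 50 mm of the rail (x of lid_grip in the frame of bin between -0.01 and 0.01 m and y of lid_grip in the frame of bin between -0.01 and 0.01 m and z of lid_grip in the frame of bin between 0.085 and 0.105 m and angle between the z axis of lid_grip and the z axis of bin, either way round below 0.04 rad and angle between the x axis of lid_grip and the x axis of bin, either way round below 0.12 rad and x of bin in the frame of dock above -0.1275 m), for 0.1 s.
At the end, for the whole second after the job is handed in: All things that are out are in the bin (jar within 23 degrees of upright), lid seated (within 10 mm of centre, at most 4 mm proud), both far corners of the bin within 8 mm of the rail, the bin within 34 mm of the bay's middle, all at rest (all of step 1 and angle between jar_mid's own z axis and vertical below 0.4 rad and x of lid_grip in the frame of bin between -0.01 and 0.01 m and y of lid_grip in the frame of bin between -0.01 and 0.01 m and z of lid_grip in the frame of bin between 0.085 and 0.105 m and angle between the z axis of lid_grip and the z axis of bin, either way round below 0.04 rad and angle between the x axis of lid_grip and the x axis of bin, either way round below 0.12 rad and x of each of far_left, far_right in the frame of dock above -0.008 m and y of bin in the frame of dock between -0.034 and 0.034 m and angle between bin's own z axis and vertical below 0.04 rad and linear speed of bin below 0.01 m/s and linear speed of lid below 0.02 m/s); the robot touches nothing.
It fails at once if the bin slews more than 0.22 rad (about 12 degrees) from square with the bay (angle between the x axis of bin and the x axis of dock, either way round above 0.22 rad).
It fails at once if the woven panel between the posts is pressed (over 3 N) (contact force between any of the fingers, the arm and panel above 3 N).
It fails at once if the lid is pushed, pulled or held (over 3 N) once the bin has been moved more than 35 mm (distance of bin from where it was at the start of the episode above 0.035 m and contact force between any of the fingers, the arm and lid above 3 N).
It fails at once if the bin is tipped up by more than 0.2 rad (angle between bin's own z axis and vertical above 0.2 rad).
It fails at once if a bystander (bowl, key tray, phone stand) is shifted more than 50 mm (distance of any of bowl, key_tray, phone_stand from where it was at the start of the episode above 0.05 m).
Of tin_a, tin_b, jar, brush only 3 to 4 are there at a start; the rules pass over those that are not, and their reading is None.
At some moment in a run one of tin_a, tin_b, brush may be knocked a few centimetres aside while the robot is not near it.
It also fails if it takes over 208 s, if anything falls off the work surface, if the arm or the gripper's body presses on something with over 40 N, if the wrist force passes 120 N, or if a joint passes its speed limit or range.

## Working session

There is one attempt and no reset: what is moved stays moved. The work goes in short steps, each a Python script; the robot and the scene stay as the last script left them, time stands still between calls to the robot, and variables do not carry over. Pictures are saved under pics/ and viewed, and the job is handed in when it is done.

```bash
ls -la; mkdir -p pics
python3 - <<'E'
from workcell import bot
import cv2,numpy as np
s=bot.get_state(); print({k:np.round(v,3) for k,v in s.items()})
for n in("scene","top"):
    im=bot.grab_frame(n); cv2.imwrite(f"pics/{n}0.png",im[:,:,::-1])
    p=bot.camera_params(n); print(n,p)
E
```

```text
total 12
drwxr-xr-x  3 agent agent 4096 Dec  6 22:19 .
drwxr-xr-x 23 root  root  4096 Dec  6 22:19 ..
drwxr-xr-x  2 agent agent 4096 Dec  6 22:19 pics
{'clock': np.float64(0.0), 'q': array([ 1.207,  0.707, -0.028,  1.485,  0.022,  0.951, -0.075]), 'joint_velocities': array([-0.002, -0.   ,  0.001, -0.001,  0.   ,  0.001, -0.001]), 'tau': array([ 0.0000e+00, -8.8318e+01,  1.2340e+00, -2.3615e+01,  1.7000e-02,
        6.0000e-03,  0.0000e+00]), 'tcp_pos': array([ 0.182, -0.545,  0.231]), 'tcp_rot': array([-3.1  , -0.503,  0.   ]), 'contact_force': array([0.323, 0.912, 0.444]), 'wrist_torque': array([ 0.017,  0.01 , -0.035]), 'finger_gap': np.float64(0.085)}
scene {'fov_y': 45.59002123893194, 'cx': 329.78875318422274, 'cy': 199.49974259939168, 'R': array([[-0.06887683,  0.99750952,  0.01519003],
       [ 0.68618663,  0.05842178, -0.72507572],
       [-0.72415736, -0.03951772, -0.68850161]]), 't': array([-0.05424274, -0.36801686,  1.82915785])}
top {'fov_y': 54.2381848585878, 'cx': 315.5760719579892, 'cy': 200.359787711536, 'R': array([[ 0.05512153, -0.99846404,  0.00558298],
       [-0.97219196, -0.05494406, -0.22764874],
       [ 0.22760584,  0.00712062, -0.97372731]]), 't': array([0.05318085, 0.5844559 , 0.9979862 ])}
```

View pics/scene0.png

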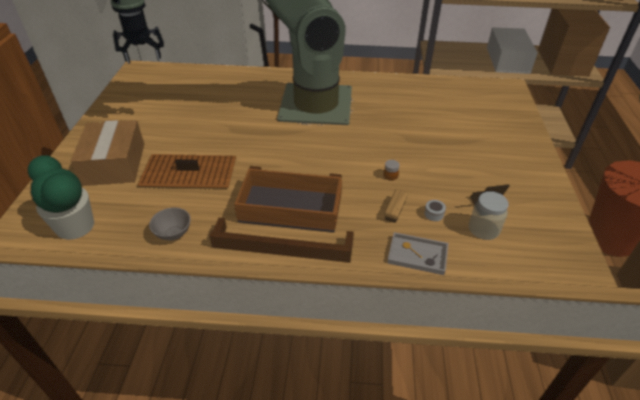

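View pics/top0.png

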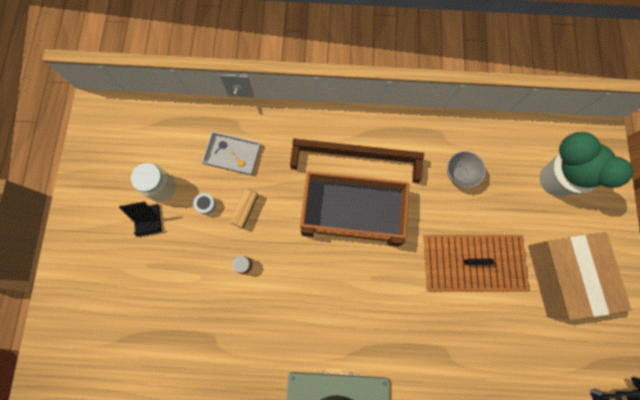

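The top view shows the bin at (355,208) with the dock behind it at (358,150), and the lid at (476,263). The jar is at (242,265), one tin at (204,204) and the brush at (244,208). The phone stand, key tray and bowl are at (143,218), (232,153) and (466,170). The tall canister at (150,180) is not a listed item. I'll write the measuring helpers next.

```bash
cat > h.py <<'E'
from workcell import bot
import cv2,numpy as np
from scipy.spatial.transform import Rotation as Rn
def cam(n):
    p=bot.camera_params(n); f=200/np.tan(np.radians(p["fov_y"])/2)
    return f,p["cx"],p["cy"],np.array(p["R"]),np.array(p["t"])
def plane(n,uv,z):
    f,cx,cy,R,t=cam(n); uv=np.atleast_2d(uv).astype(float)
    d=np.c_[(uv[:,0]-cx)/f,(uv[:,1]-cy)/f,np.ones(len(uv))]@R
    C=-R.T@t
    return C+d*((z-C[2])/d[:,2])[:,None]
def proj(n,X):
    f,cx,cy,R,t=cam(n); c=np.atleast_2d(X)@R.T+t
    return np.c_[f*c[:,0]/c[:,2]+cx,f*c[:,1]/c[:,2]+cy]
def two(uv1,uv2): # top, scene
    A=[];b=[]
    for n,uv in(("top",uv1),("scene",uv2)):
        f,cx,cy,R,t=cam(n); C=-R.T@t
        d=R.T@np.array([(uv[0]-cx)/f,(uv[1]-cy)/f,1]); d/=np.linalg.norm(d)
        P=np.eye(3)-np.outer(d,d); A.append(P); b.append(P@C)
    x=np.linalg.solve(A[0]+A[1],b[0]+b[1]); return x
def down(yaw): # tool down, tool x axis at angle yaw (world); jaw axis y = yaw-90deg
    return (Rn.from_euler('z',yaw)*Rn.from_euler('x',np.pi)).as_rotvec()
def save(name,img,box=None,k=4):
    if box: x0,y0,x1,y1=box; img=img[y0:y1,x0:x1]
    img=cv2.resize(img,None,fx=k,fy=k,interpolation=cv2.INTER_CUBIC)
    cv2.imwrite(f"pics/{name}.png",img[:,:,::-1])
E
python3 - <<'E'
from h import *
for n,b in(("top",(190,130,430,310)),("top2",(410,130,540,300)),("scene",(130,140,330,270)),("scene2",(330,140,510,270))):
    im=cv2.imread(f"pics/{n.rstrip('2')}0.png")[:,:,::-1]
    save(n+"_crop",im,b,3 if n=="top" else 4)
R=Rn.from_rotvec(bot.get_state()["tcp_rot"]).as_matrix();print(R)
E
```

```text
[[ 9.48658309e-01  3.16302532e-01 -3.47155201e-04]
 [ 3.16302719e-01 -9.48657884e-01  8.99229284e-04]
 [-4.49030189e-05 -9.62867466e-04 -9.99999535e-01]]
```

View pics/top_crop.png

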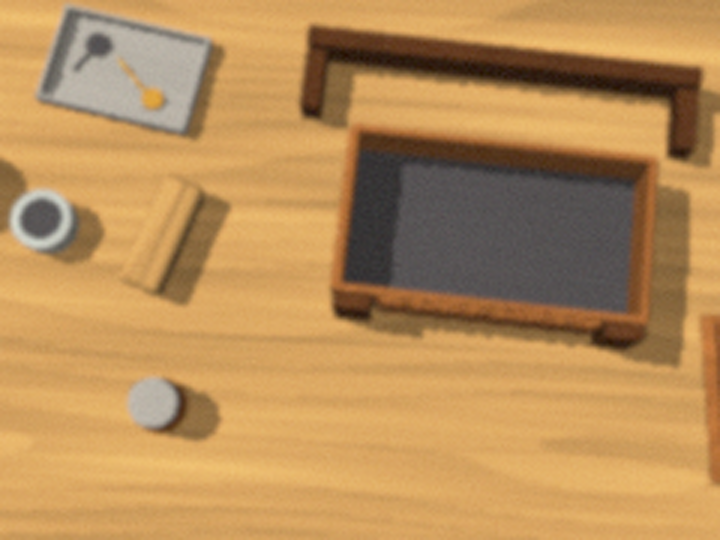

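View pics/scene2_crop.png

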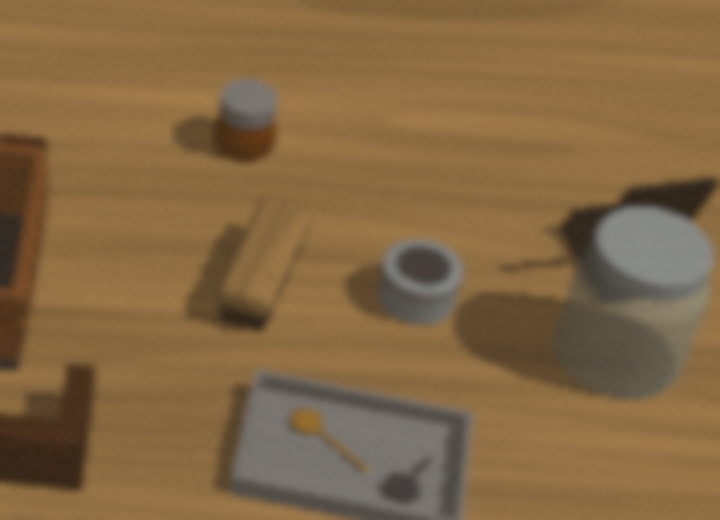

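View pics/scene_crop.png

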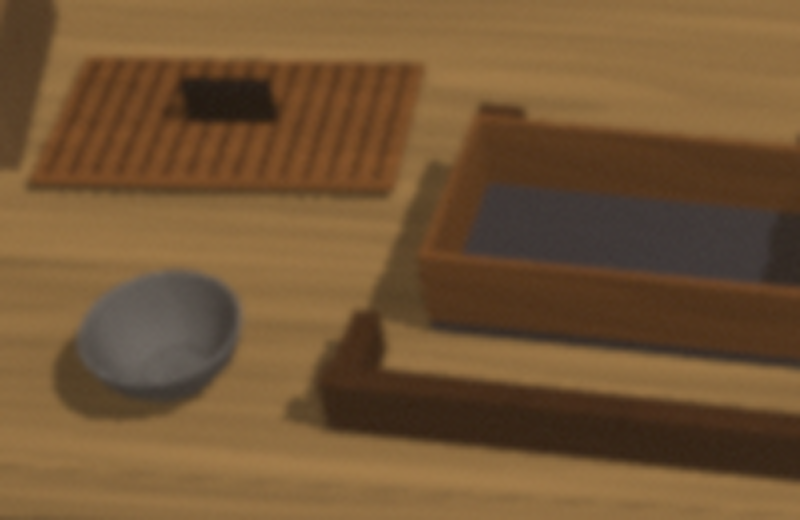

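View pics/top2_crop.png

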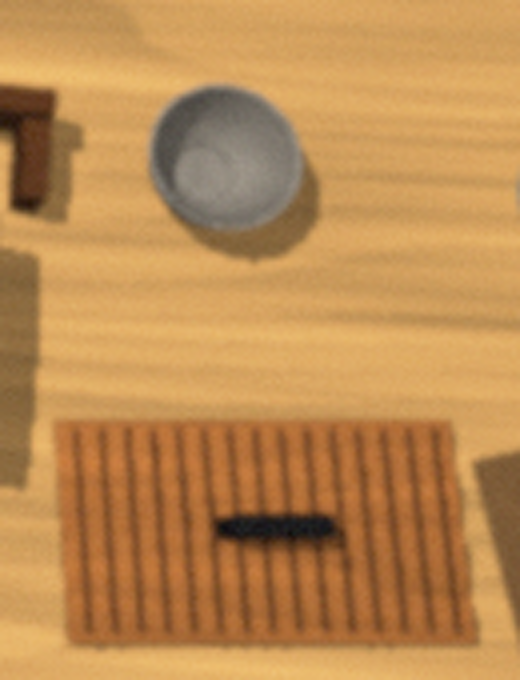

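The top crop shows the jar cap at crop (154,404), the tin top at (43,221) and the brush between (172,176) and (155,294). It also shows the bin rim and dock, and the lid handle is in the top2 crop at (275,527). Next I'll take measurements from colour masks and check them against the known sizes.

```bash
cat > m1.py <<'E'
from h import *
def hsv(im): return cv2.cvtColor(im,cv2.COLOR_RGB2HSV)
def big(mask,roi):
    m=np.zeros_like(mask); x0,y0,x1,y1=roi; m[y0:y1,x0:x1]=mask[y0:y1,x0:x1]
    cs,_=cv2.findContours(m,cv2.RETR_EXTERNAL,cv2.CHAIN_APPROX_NONE)
    return max(cs,key=cv2.contourArea)[:,0,:]
def lowsat(im,roi,thr=70,v=70):
    H=hsv(im); return big(((H[:,:,1]<thr)&(H[:,:,2]>v)).astype(np.uint8)*255,roi)
E
python3 - <<'E'
from m1 import *
T=cv2.imread("pics/top0.png")[:,:,::-1].copy(); S=cv2.imread("pics/scene0.png")[:,:,::-1].copy()
H=hsv(T)
for p in[(242,265),(204,204),(197,204),(244,208),(335,178),(305,200),(350,151),(350,200),(230,250),(430,265),(476,263)]: print(p,H[p[1],p[0]],T[p[1],p[0]])
def stat(c,n,z):
    P=plane(n,c,z)[:,:2].astype(np.float32)
    (cx,cy),(a,b),ang=cv2.minAreaRect(P*1000); print("  rect c %.1f %.1f  size %.1f %.1f ang %.1f"%(cx,cy,a,b,ang), "circ",np.round(cv2.minEnclosingCircle(P*1000)[0],1),round(cv2.minEnclosingCircle(P*1000)[1],1), len(c))
print("jar cap");stat(lowsat(T,(225,250,265,285)),"top",.05)
print("tin");stat(lowsat(T,(185,185,225,225),90,50),"top",.034)
dark=((H[:,:,2]<60)).astype(np.uint8)*255
print("handle");stat(big(dark,(455,250,500,275)),"top",.052)
E
```

```text
(242, 265) [ 21  23 185] [185 180 168]
(204, 204) [15 12 88] [88 86 84]
(197, 204) [ 15   9 116] [116 114 112]
(244, 208) [ 17 141 197] [197 150  88]
(335, 178) [ 13 168  82] [82 51 28]
(305, 200) [ 13 173 164] [164 102  53]
(350, 151) [ 15 165  54] [54 36 19]
(350, 200) [ 8 12 87] [87 84 83]
(230, 250) [ 17 140 211] [211 161  95]
(430, 265) [ 14 176 138] [138  86  43]
(476, 263) [35 53 29] [28 29 23]
jar cap
  rect c 399.3 274.9  size 42.7 42.7 ang 5.4 circ [399.9 275.3] 22.7 47
tin
  rect c 563.3 398.1  size 57.6 62.9 ang 3.2 circ [563.3 396.9] 34.4 62
handle
  rect c 439.6 -358.8  size 15.9 77.8 ang 3.2 circ [ 439.6 -358.8] 38.9 60
```

Run:
```python
from m1 import *
np.set_printoptions(precision=4,suppress=True)
def crop(uv,o,k): return (np.array(uv)+.5)/k-.5+np.array(o)
for n in("top","scene"):
    f,cx,cy,R,t=cam(n); print(n,"C",-R.T@t,f)
def quad(name,n,uv,o,k,z):
    P=plane(n,crop(uv,o,k),z); print(name,P[:,:2].round(4).tolist(),"mid",P.mean(0)[:2],"edges",[round(float(np.linalg.norm(P[i]-P[(i+1)%len(P)])),4) for i in range(len(P))],"ang",[round(float(np.degrees(np.arctan2(*(P[(i+1)%len(P)]-P[i])[[1,0]]))),1) for i in range(len(P))])
T=(190,130)
quad("lid","top",[(55,420),(452,420),(477,643),(70,643)],(410,130),4,.016)
quad("lid S","scene",[(80,60),(425,66),(392,192),(28,188)],(130,140),4,.016)
quad("handle top","top",[(215,527),(338,527)],(410,130),4,.052)
quad("bin rim far","top",[(350,126),(657,159)],T,3,.075)
quad("bin inner rim?","top",[(358,132),(652,163)],T,3,.075)
quad("postL near top","top",[(333,290),(372,295)],T,3,.075)
quad("postR near top","top",[(595,322),(645,328)],T,3,.075)
quad("bin scene far rim","scene",[(420,258)],(130,140),4,.075)
quad("floor","top",[(402,161),(640,185),(631,312),(388,287)],T,3,.012)
quad("railtop near","top",[(327,48),(673,86)],T,3,.05)
quad("railtop far","top",[(309,26),(700,68)],T,3,.05)
quad("tin","top",[(43,221)],T,3,.034); quad("tinS","scene",[(422,268)],(330,140),4,.034)
quad("jar","top",[(154,404)],T,3,.05); quad("jarS","scene",[(248,99)],(330,140),4,.05)
quad("brush","top",[(172,176),(204,190),(155,294),(121,278)],T,3,.034)
quad("brushS","scene",[(262,197),(308,213),(270,307),(222,290)],(330,140),4,.038)
```

```text
top C [0.3381 0.0781 1.1045] 390.51332951673584
scene C [1.5734 0.1479 0.9934] 475.8972009459233
lid [[0.5109, -0.2218], [0.5266, -0.501], [0.3739, -0.508], [0.3586, -0.2308]] mid [ 0.4425 -0.3654] edges [0.2797, 0.1528, 0.2776, 0.1526] ang [-86.8, -177.4, 93.2, 3.4]
lid S [[0.3822, -0.5121], [0.3652, -0.2298], [0.5194, -0.2222], [0.5385, -0.4978]] mid [ 0.4513 -0.3655] edges [0.2828, 0.1544, 0.2762, 0.1569] ang [93.4, 2.8, -86.0, -174.8]
handle top [[0.439, -0.3183], [0.4436, -0.4007]] mid [ 0.4413 -0.3595] edges [0.0825, 0.0825] ang [-86.8, 93.2]
bin rim far [[0.6584, 0.1155], [0.6429, -0.1663]] mid [ 0.6506 -0.0254] edges [0.2823, 0.2823] ang [-93.1, 86.9]
bin inner rim? [[0.6531, 0.1079], [0.6388, -0.1617]] mid [ 0.6459 -0.0269] edges [0.27, 0.27] ang [-93.0, 87.0]
postL near top [[0.5055, 0.1214], [0.503, 0.0865]] mid [0.5043 0.104 ] edges [0.0349, 0.0349] ang [-94.2, 85.8]
postR near top [[0.49, -0.1116], [0.4871, -0.1558]] mid [ 0.4885 -0.1337] edges [0.0443, 0.0443] ang [-93.7, 86.3]
bin scene far rim [[0.6483, -0.1655]] mid [ 0.6483 -0.1655] edges [0.0] ang [0.0]
floor [[0.6
[... 286 characters left out ...]
[0.764, 0.1618], [0.7428, -0.2131]] mid [ 0.7534 -0.0257] edges [0.3755, 0.3755] ang [-93.2, 86.8]
tin [[0.5621, 0.398]] mid [0.5621 0.398 ] edges [0.0] ang [0.0]
tinS [[0.5684, 0.399]] mid [0.5684 0.399 ] edges [0.0] ang [0.0]
jar [[0.3984, 0.2748]] mid [0.3984 0.2748] edges [0.0] ang [0.0]
jarS [[0.4054, 0.2757]] mid [0.4054 0.2757] edges [0.0] ang [0.0]
brush [[0.6123, 0.2818], [0.6004, 0.2505], [0.4993, 0.2868], [0.5124, 0.3196]] mid [0.5561 0.2847] edges [0.0335, 0.1075, 0.0354, 0.1068] ang [-110.8, 160.3, 68.2, -20.7]
brushS [[0.5058, 0.2849], [0.5207, 0.3185], [0.6214, 0.287], [0.6072, 0.2535]] mid [0.5638 0.286 ] edges [0.0367, 0.1055, 0.0364, 0.1061] ang [66.2, -17.4, -112.9, 162.8]
```

Run:
```python
from h import *
T=cv2.imread("pics/top0.png")[:,:,::-1]; S=cv2.imread("pics/scene0.png")[:,:,::-1]
save("a1",T,(295,135,425,250),6); save("a2",T,(190,180,270,280),6); save("a3",S,(200,160,365,265),4.8 if 0 else 4)
```

```text
(no output)
```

View pics/a1.png

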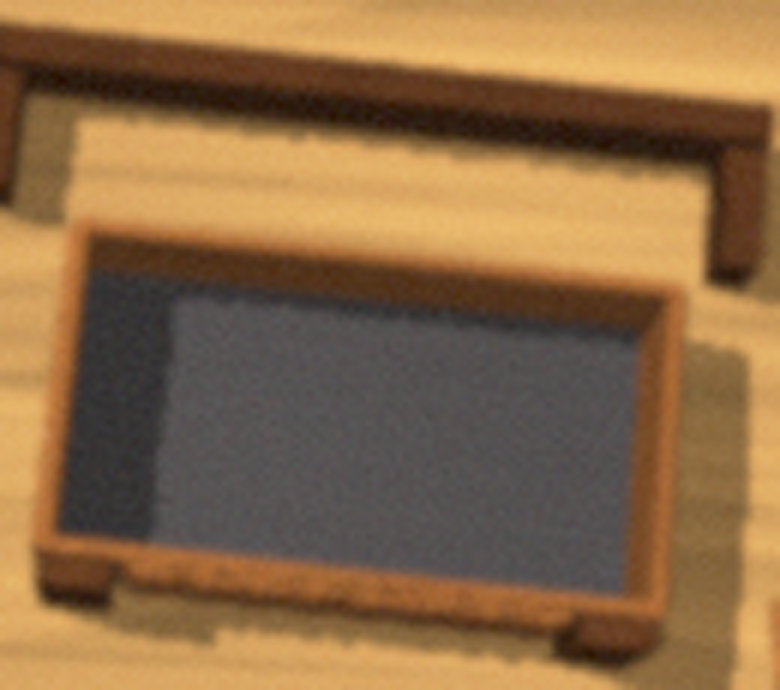

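View pics/a2.png

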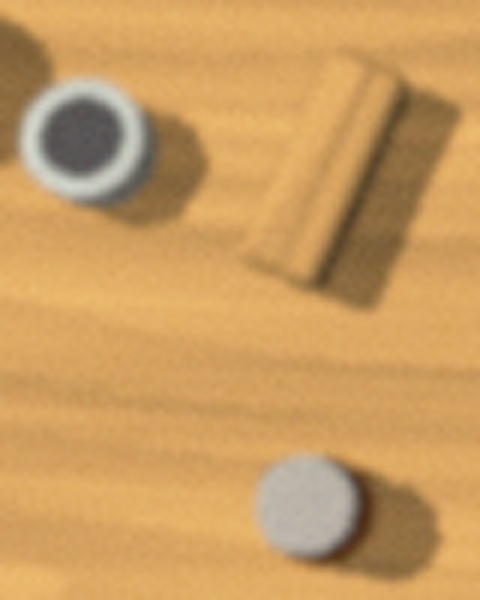

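View pics/a3.png

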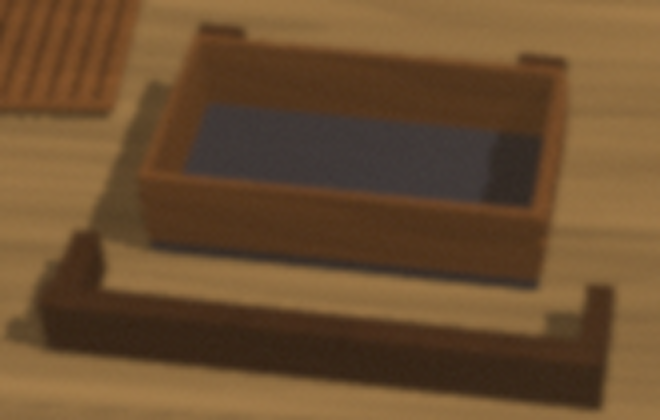

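```bash
cat >> h.py <<'E'
def yawfor(jaw,pos):
    """tool-down rotvec with jaw axis at angle jaw (rad); half-turn chosen for the smaller joint travel"""
    q=np.array(bot.get_state()["q"]); best=None
    for k in(0,1):
        r=down(jaw+np.pi/2+k*np.pi); s=bot.solve_ik(pos,r)
        if s is None: continue
        c=np.abs(np.array(s)-q).max()+ (5 if abs(s[6])>2.7 else 0)
        if best is None or c<best[0]: best=(c,r,s)
    return best[1],np.array(best[2])
E
python3 - <<'E'
from h import *
BY=np.radians(-3.1)
p=[0.402,0.275,0.16]
r,q=yawfor(BY,p); print(q.round(2))
bot.goto(p,r); bot.clamp(20)
s=bot.get_state(); print(s["clock"],s["tcp_pos"],s["finger_gap"],s["contact_force"])
for n in("top","scene"):
    im=bot.grab_frame(n); u=proj(n,s["tcp_pos"])[0]; print(n,u)
    x,y=int(u[0]),int(u[1]); save("cal_"+n,im,(x-60,y-50,x+60,y+50),6)
E
```

```text
[-0.05  1.02 -1.35  1.87  1.08  1.23  1.32]
3.8583 [0.40199063 0.2749928  0.15999297] -0.0001520760544311205 [-0.35996301  0.08513612 -0.61693222]
top [232.79552827 259.67340222]
scene [395.21317088 134.97871901]
```

View pics/cal_top.png

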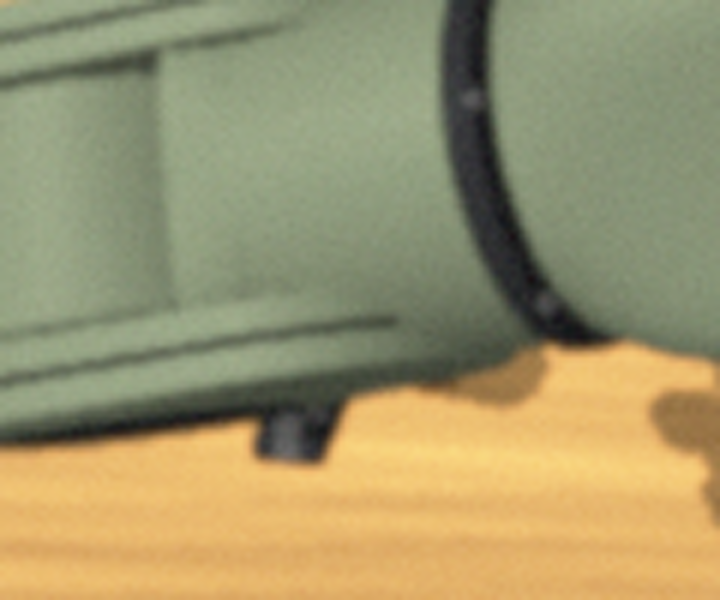

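View pics/cal_scene.png

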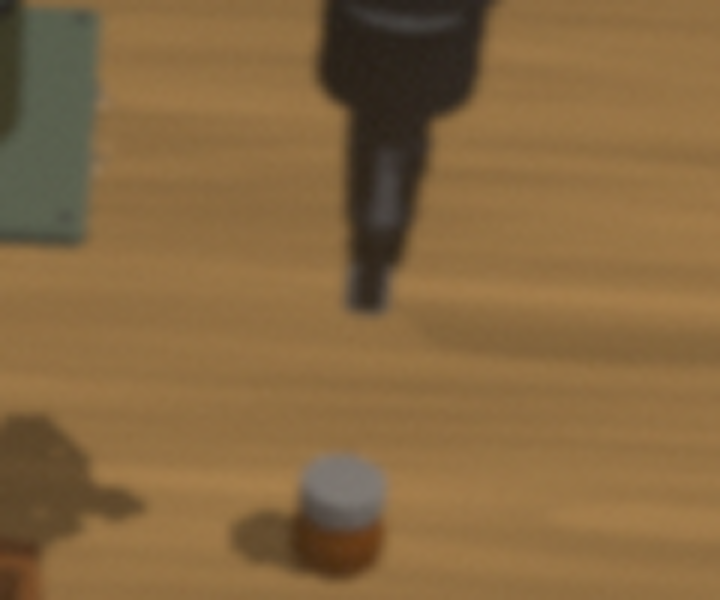

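Run:
```python
from h import *
bot.set_joints([-0.6,.707,-.028,1.485,.022,.951,-.6])
s=bot.get_state(); print(s["clock"],s["tcp_pos"],s["tcp_rot"])
p=[0.44,0.0,0.20]
r,q=yawfor(np.radians(-3.1),p); print(q.round(2)); bot.goto(p,r)
s=bot.get_state()
for n in("top","scene"):
    im=bot.grab_frame(n); u=proj(n,s["tcp_pos"])[0]; print(n,u)
    x,y=int(u[0]),int(u[1]); save("cal2_"+n,im,(x-60,y-50,x+60,y+50),6)
```

```text
5.7 [0.48701296 0.30448129 0.23043992] [-2.18088814 -2.26000374  0.00341402]
[-0.03  0.57 -0.06  1.99  0.06  0.58 -0.19]
top [349.09406092 248.14512088]
scene [301.86855069 126.43724131]
```

View pics/cal2_top.png

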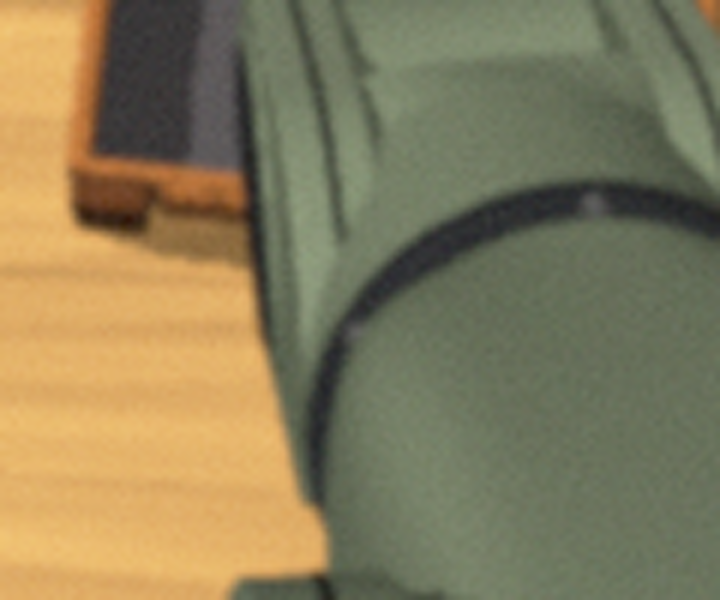

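View pics/cal2_scene.png

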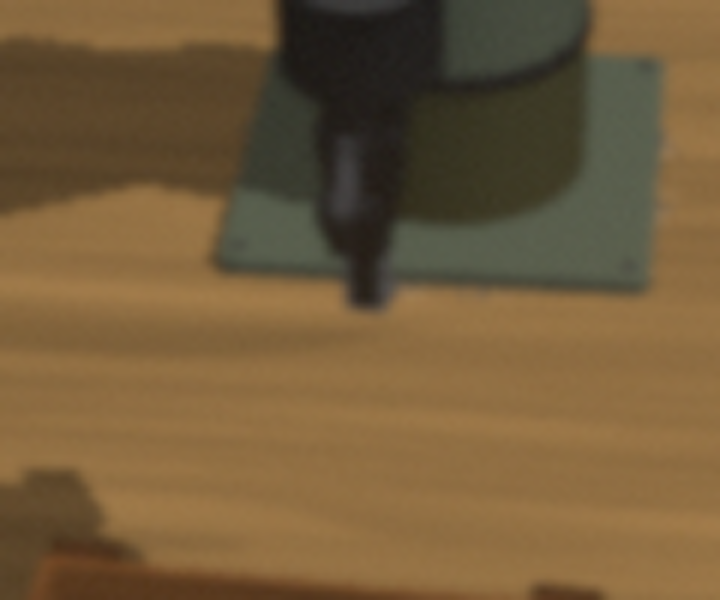

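Run:
```python
from h import *
T=cv2.imread("pics/top0.png")[:,:,::-1]
save("base",T,(270,350,410,400),5)
c=lambda uv:(np.array(uv)+.5)/6-.5+np.array([241,76])
print(plane("scene",c([(217,266),(643,290),(662,60)]),0.0))
S=cv2.imread("pics/scene0.png")[:,:,::-1]
save("baseS",S,(260,70,370,135),6)
```

```text
[[ 0.12207788 -0.13226798  0.        ]
 [ 0.12395898  0.12855696  0.        ]
 [-0.14858628  0.13008856  0.        ]]
```

View pics/base.png

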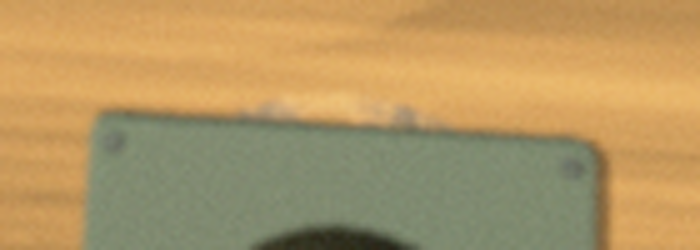

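View pics/baseS.png

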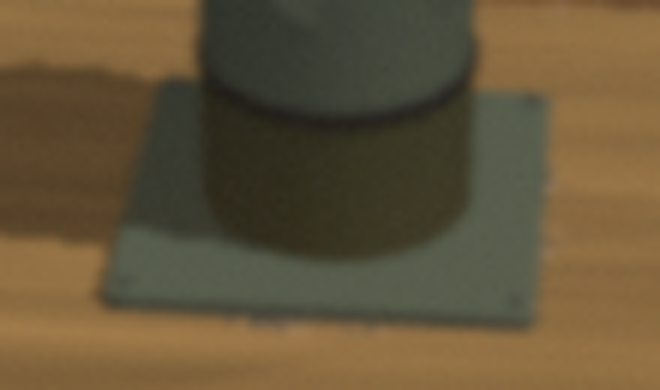

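Run:
```python
from h import *
c=lambda uv,o,k:(np.array(uv)+.5)/k-.5+np.array(o)
for z in(0,.01): print(z,plane("top",c([(97,112),(603,142)],(270,350),5),z).round(4).tolist())
for z in(0,.01): print(z,plane("scene",c([(105,300),(535,322),(550,95),(160,78)],(260,70),6),z).round(4).tolist())
# screws
print(plane("top",c([(113,141),(572,168)],(270,350),5),.01).round(4).tolist(),plane("scene",c([(125,282),(516,301),(533,101)],(260,70),6),.01).round(4).tolist())
```

```text
0 [[0.1289, 0.1305, 0.0], [0.1287, -0.1361, 0.0]]
0.01 [[0.1308, 0.13, 0.01], [0.1306, -0.1341, 0.01]]
0 [[0.1198, -0.1314, 0.0], [0.1194, 0.132, 0.0], [-0.15, 0.1314, 0.0], [-0.1473, -0.1338, 0.0]]
0.01 [[0.1345, -0.1286, 0.01], [0.134, 0.1322, 0.01], [-0.1327, 0.1316, 0.01], [-0.1299, -0.131, 0.01]]
[[0.1173, 0.1207, 0.01], [0.1171, -0.1182, 0.01]] [[0.1141, -0.1193, 0.01], [0.1128, 0.1198, 0.01], [-0.1238, 0.1205, 0.01]]
```

Run:
```python
from h import *
T=cv2.imread("pics/top0.png")[:,:,::-1].astype(float); S=cv2.imread("pics/scene0.png")[:,:,::-1].astype(float)
def edge(im,x,y0,y1):
    g=cv2.GaussianBlur(im,(0,0),1.2)[:,:,2 if 0 else 0]
    d=np.abs(np.diff(g[y0:y1,x])); return y0+np.argmax(d)+.5, d.max()
for nm,im,xs,rng in(("top",T,range(80,630,30),lambda x:(int(57+(x-45)*.0454)-8,int(57+(x-45)*.0454)+1)),("sceneback",S,[130,150,170,190,210,230,250,375,400,440,480,520,540],lambda x:(55,82)),("scenefront",S,range(20,640,40),lambda x:(265,330))):
    P=[]
    for x in xs:
        y,m=edge(im,x,*rng(x)); P.append((x,y))
    P=np.array(P); a=np.polyfit(P[:,0],P[:,1],1); print(nm,a,(P[:,1]-np.polyval(a,P[:,0])).round(1))
```

```text
top [ 0.04818713 47.84502924] [-1.2 -0.6  2.9 -0.5  0.  -0.4 -0.9 -0.3  0.2 -0.2  0.3  0.9  0.5  1.
 -0.4  1.1 -2.3 -0.8  0.8]
sceneback [1.08787757e-02 6.49277078e+01] [ 14.2  -6.1  -5.3  -4.5  -3.7  -2.9  12.9 -11.5   3.2  -1.2   0.4   1.9
   2.7]
scenefront [-5.22058824e-02  3.14205882e+02] [ -3.7   1.4   6.5  11.6  15.7  20.8 -23.1 -18.  -14.   -8.9 -22.8   0.3
   4.4   9.5  14.6   5.7]
```

Run:
```python
from h import *
np.set_printoptions(precision=4,suppress=True)
c=lambda uv,o,k:(np.array(uv)+.5)/k-.5+np.array(o)
def rep(nm,P):
    print(nm,P[:,:2].tolist(),"mid",P.mean(0)[:2],"e",[round(float(np.linalg.norm(P[i]-P[(i+1)%len(P)])),4) for i in range(len(P))],"ang",[round(float(np.degrees(np.arctan2(*(P[(i+1)%len(P)]-P[i])[[1,0]]))),1) for i in range(len(P))])
rep("rimT",plane("top",c([(75,221),(686,288),(663,612),(37,545)],(295,135),6),.075))
rep("rimS",plane("scene",c([(548,213),(140,176),(198,39),(567,67)],(200,160),4),.075))
rep("postS near top",plane("scene",c([(203,25),(245,30),(520,55),(567,59)],(200,160),4),.075))
rep("railT",plane("top",c([(25,70),(722,152)],(295,135),6),.05))
rep("railS near top",plane("scene",c([(100,290),(590,338)],(200,160),4),.05))
rep("railS far top",plane("scene",c([(45,308),(605,357)],(200,160),4),.05))
rep("baseS far",plane("scene",c([(150,250),(540,287)],(200,160),4),.0))
```

```text
rimT [[0.6592110114505009, 0.11350684153593991], [0.6431566681729383, -0.16699356900964407], [0.49361553735754216, -0.1569314026024046], [0.5080195550878894, 0.1213279656667057]] mid [ 0.576  -0.0223] e [0.281, 0.1499, 0.2786, 0.1514] ang [-93.3, 176.2, 87.0, -3.0]
rimS [[0.6586577181396129, 0.11737776674104011], [0.6463269660157444, -0.16595670019738865], [0.497397258934853, -0.1542894491829964], [0.505538127957863, 0.12247339235810469]] mid [ 0.577  -0.0201] e [0.2836, 0.1494, 0.2769, 0.1532] ang [-92.5, 175.5, 88.3, -1.9]
postS near top [[0.4808586602578513, -0.15368282132840175], [0.4839366825895359, -0.12121181331986944], [0.49491510428926744, 0.08692101255510204], [0.4964556125279693, 0.12200723355677413]] mid [ 0.489  -0.0165] e [0.0326, 0.2084, 0.0351, 0.2761] ang [84.6, 87.0, 87.5, -93.2]
railT [[0.7408752081823686, 0.14272939203520268], [0.7186063052532716, -0.1899712006962911]] mid [ 0.7297 -0.0236] e [0.3334, 0.3334] ang [-93.8, 86.2]
railS near top [[0.7313792490220608, -0.17769757122187477], [0.7468561364410453, 0.1507602024426075]] mid [ 0.7391 -0.0135] e [0.3288, 0.3288] ang [87.3, -92.7]
railS far top [[0.7502623607116065, -0.21013635699449354], [0.762361917579474, 0.16117190267205173]] mid [ 0.7563 -0.0245] e [0.3715, 0.3715] ang [88.1, -91.9]
baseS far [[0.6454485326057189, -0.16816542008436894], [0.6582332542582932, 0.1135615207245457]] mid [ 0.6518 -0.0273] e [0.282, 0.282] ang [87.4, -92.6]
```

```bash
cat >> h.py <<'E'
BY=np.radians(-3.0); BC=np.array([.5765,-.021])
def binpt(x,y):
    c,s=np.cos(BY),np.sin(BY); return BC+np.array([c*x-s*y,s*x+c*y])
def st(msg=""):
    s=bot.get_state(); print(msg,"t%.1f"%s["clock"],np.round(s["tcp_pos"],4),"gap %.4f"%s["finger_gap"],"F",np.round(s["contact_force"],1)); return s
def pick(xy,jaw,z,force=30,hov=.15):
    p=[*xy,hov]; r,q=yawfor(jaw,p); print("q",q.round(2))
    bot.goto(p,r); bot.open()
    bot.move_straight([*xy,z+.03],v=.15); bot.move_straight([*xy,z],v=.06); st("down")
    bot.clamp(force); st("clamped"); bot.move_straight([*xy,hov],v=.15); st("lifted")
def place(xy,jaw,z,hov=.17):
    p=[*xy,hov]; r,q=yawfor(jaw,p); print("q",q.round(2))
    bot.goto(p,r); bot.move_straight([*xy,z+.02],v=.15); bot.move_straight([*xy,z],v=.05); st("at place")
    bot.open(); bot.move_straight([*xy,hov],v=.15); st("released")
E
python3 - <<'E'
from h import *
pick([.404,.275],BY,.012)
for n in("scene",):
    im=bot.grab_frame(n); save("jar_"+n,im,(280,70,480,220),4)
E
```

```text
q [-0.66  0.71  0.    1.9  -0.    0.54 -0.71]
down t10.4 [0.404  0.275  0.0119] gap 0.0851 F [0.3 1.  0.3]
clamped t10.8 [0.4041 0.2751 0.0125] gap 0.0476 F [-2.5 -0.7 11.1]
lifted t11.9 [0.4037 0.2748 0.1494] gap 0.0474 F [ 0.7 -0.1 -1.8]
```

View pics/jar_scene.png

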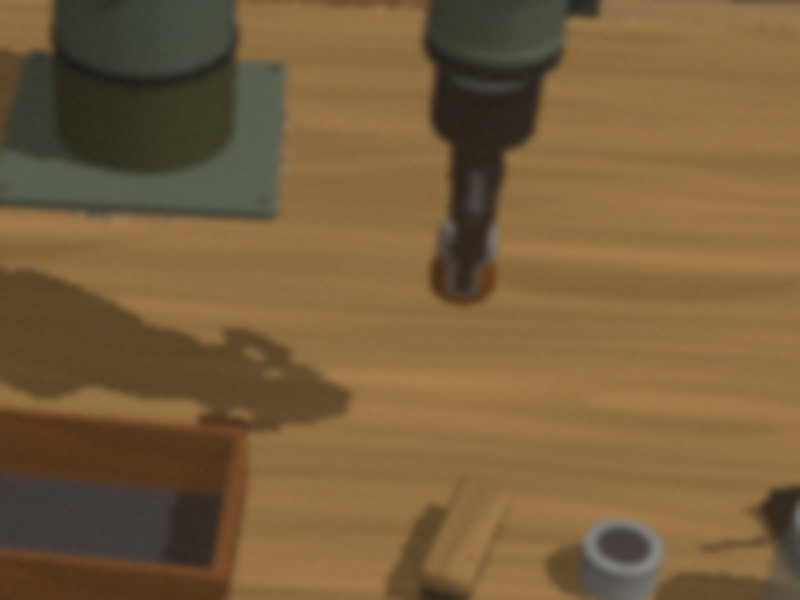

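The jar is held upright at crop (465,265), gap 47 mm. Next I'll place it in the bin.

Run:
```python
from h import *
place(binpt(0,98),BY,.026)
bot.goto([.45,-.15,.25],down(BY+np.pi/2+np.pi)) if 0 else None
p=[.40,.12,.2]; r,q=yawfor(BY,p); bot.goto(p,r); st()
for n in("top","scene"):
    im=bot.grab_frame(n); cv2.imwrite(f"pics/{n}1.png",im[:,:,::-1])
save("b_top",cv2.imread("pics/top1.png")[:,:,::-1],(180,130,430,290),3); save("b_scene",cv2.imread("pics/scene1.png")[:,:,::-1],(200,140,460,280),3)
```

```text
Traceback (most recent call last):
  File "h.py", line 48, in place
    p=[*xy,hov]; r,q=yawfor(jaw,p); print("q",q.round(2))
                     ~~~~~~^^^^^^^
  File "h.py", line 36, in yawfor
    return best[1],np.array(best[2])
           ~~~~^^^
TypeError: 'NoneType' object is not subscriptable
```

Run:
```python
from h import *
st()
xy=binpt(0,98); print(xy)
for z in(.026,.1,.15,.17):
  for dj in(0,.2,-.2,np.pi/2):
    for k in(0,1):
      s=bot.solve_ik([*xy,z],down(BY+dj+np.pi/2+k*np.pi)); print(z,round(dj,2),k,None if s is None else np.round(s,2))
```

```text
t11.9 [0.4037 0.2748 0.1493] gap 0.0473 F [ 0.6 -0.6 -1.2]
[ 5.70542371 97.84469441]
0.026 0 0 None
0.026 0 1 None
0.026 0.2 0 None
0.026 0.2 1 None
0.026 -0.2 0 None
0.026 -0.2 1 None
0.026 1.57 0 None
0.026 1.57 1 None
0.1 0 0 None
0.1 0 1 None
0.1 0.2 0 None
0.1 0.2 1 None
0.1 -0.2 0 None
0.1 -0.2 1 None
0.1 1.57 0 None
0.1 1.57 1 None
0.15 0 0 None
0.15 0 1 None
0.15 0.2 0 None
0.15 0.2 1 None
0.15 -0.2 0 None
0.15 -0.2 1 None
0.15 1.57 0 None
0.15 1.57 1 None
0.17 0 0 None
0.17 0 1 None
0.17 0.2 0 None
0.17 0.2 1 None
0.17 -0.2 0 None
0.17 -0.2 1 None
0.17 1.57 0 None
0.17 1.57 1 None
```

Unit slip: I passed millimetres where `binpt` expects metres. No move was made.

Run:
```python
from h import *
place(binpt(0,.098),BY,.026)
p=[.40,.12,.2]; r,q=yawfor(BY,p); bot.goto(p,r); st()
for n in("top","scene"):
    im=bot.grab_frame(n); cv2.imwrite(f"pics/{n}1.png",im[:,:,::-1])
save("b_top",cv2.imread("pics/top1.png")[:,:,::-1],(180,130,430,290),3); save("b_scene",cv2.imread("pics/scene1.png")[:,:,::-1],(200,140,460,280),3)
```

```text
q [-0.14  0.8  -0.09  1.52  0.09  0.83 -0.31]
at place t14.5 [0.5815 0.0768 0.0258] gap 0.0476 F [ 0.6 -0.4 -1.8]
released t16.1 [0.5813 0.0768 0.1693] gap 0.0855 F [ 0.6 -0.7  0.4]
 t16.9 [0.4005 0.1201 0.1998] gap 0.0859 F [0.2 0.1 0.5]
```

View pics/b_top.png

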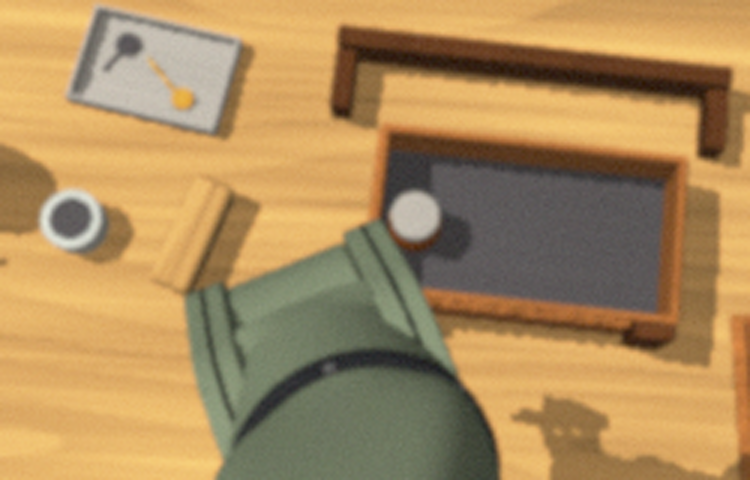

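View pics/b_scene.png

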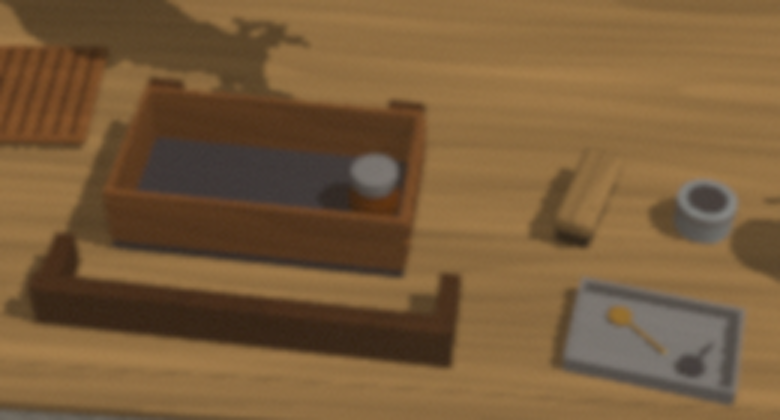

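The jar stands upright in the bin at crop (415,217). The tin at (72,221) and the brush at (193,235) have not moved. The jar's true position was (0.5815, 0.0768), so it can serve as a calibration check.

Run:
```python
from h import *
c=lambda uv,o,k:(np.array(uv)+.5)/k-.5+np.array(o)
print(plane("top",c([(414,216)],(180,130),3),.062),plane("scene",c([(374,172)],(200,140),3),.062))
print("tin",plane("top",c([(72,221)],(180,130),3),.034),plane("scene",c([(707,199)],(200,140),3),.034))
pick([.566,.398],BY,.008)
p=binpt(0,.025); place(p,BY,.022)
p=[.40,.0,.2]; r,q=yawfor(BY,p); bot.goto(p,r); st()
for n in("top","scene"):
    im=bot.grab_frame(n); cv2.imwrite(f"pics/{n}2.png",im[:,:,::-1])
save("c_top",cv2.imread("pics/top2.png")[:,:,::-1],(180,130,430,290),3); save("c_scene",cv2.imread("pics/scene2.png")[:,:,::-1],(200,140,460,280),3)
```

```text
[[0.57846231 0.07980794 0.062     ]] [[0.58476907 0.07818339 0.062     ]]
tin [[0.56208368 0.39894784 0.034     ]] [[0.56568489 0.39980877 0.034     ]]
q [-0.65  0.99 -0.02  1.07  0.02  1.07 -0.72]
down t20.0 [0.5661 0.3981 0.008 ] gap 0.0854 F [-0.1 -0.   0.2]
clamped t20.4 [0.5661 0.3981 0.0085] gap 0.0551 F [-1.4 -1.5  5.6]
lifted t21.5 [0.5657 0.3978 0.1491] gap 0.0552 F [-0.  -0.5 -1.5]
q [-0.01  0.79 -0.1   1.55  0.1   0.81 -0.2 ]
at place t24.5 [0.5777 0.004  0.0218] gap 0.0545 F [-0.6  0.3 -1.3]
released t26.0 [0.5774 0.0039 0.1693] gap 0.0856 F [-0.7  0.2 -0.3]
 t26.8 [4.004e-01 1.000e-04 1.999e-01] gap 0.0853 F [ 1.5 -0.1 -0.1]
```

View pics/c_top.png

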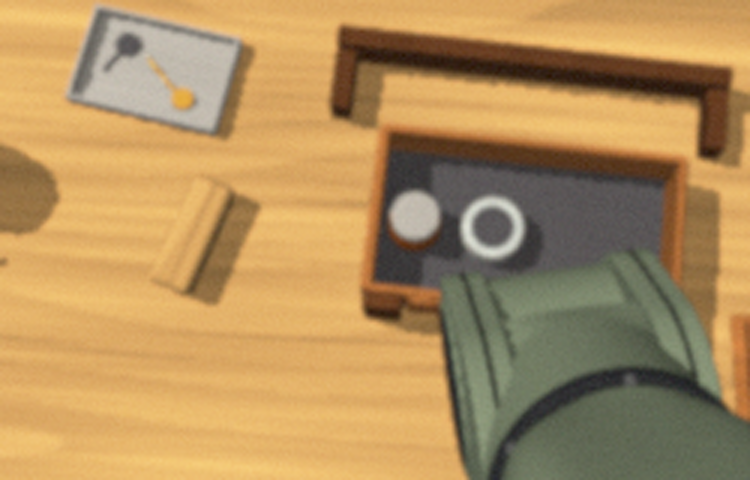

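View pics/c_scene.png

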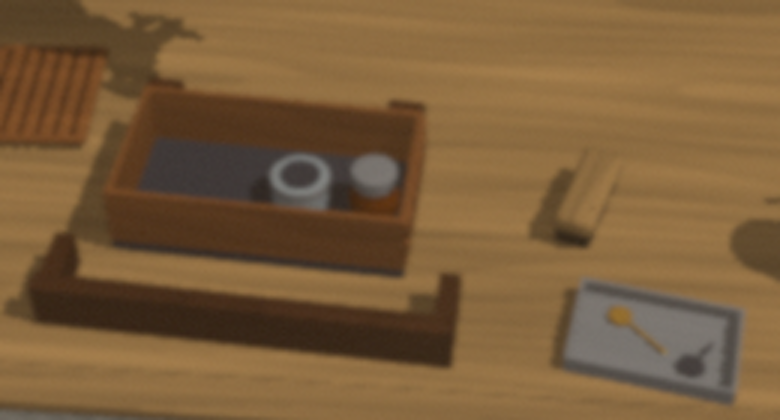

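Run:
```python
from h import *
c=lambda uv,o,k:(np.array(uv)+.5)/k-.5+np.array(o)
print(plane("top",c([(492,227)],(180,130),3),.046),plane("scene",c([(300,178)],(200,140),3),.046))
pick([.560,.284],np.radians(71.5),.012)
im=bot.grab_frame("scene"); save("br_scene",im,(280,90,480,240),4)
```

```text
[[0.57579104 0.00719084 0.046     ]] [[0.58226203 0.00659716 0.046     ]]
q [-0.31  0.91 -0.47  1.37  0.45  0.97  0.37]
down t29.9 [0.56   0.2841 0.012 ] gap 0.0852 F [ 0.1 -0.1 -0.3]
clamped t30.4 [0.5601 0.284  0.0123] gap 0.0391 F [-0.7 -1.4  5.5]
lifted t31.4 [0.5597 0.2838 0.1492] gap 0.0395 F [ 0.8  0.5 -1.3]
```

View pics/br_scene.png

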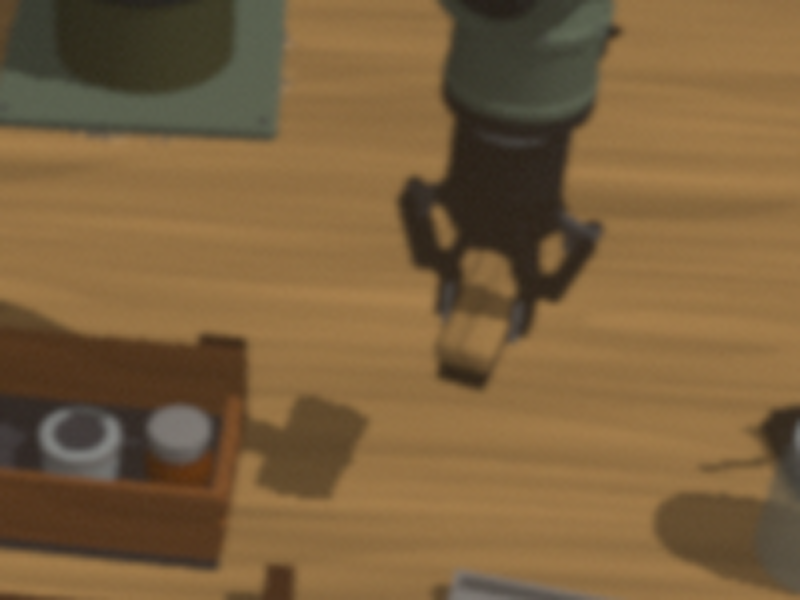

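The brush is held level on its 40 mm back. I'll place it lengthwise along the bin.

```bash
sed -i 's/BC=np.array(\[.5765,-.021\])/BC=np.array([.5757,-.0237])/' h.py
python3 - <<'E'
from h import *
place(binpt(0,-.071),BY,.026)
p=[.40,-.30,.2]; r,q=yawfor(BY,p); bot.goto(p,r); st()
for n in("top","scene"):
    im=bot.grab_frame(n); cv2.imwrite(f"pics/{n}3.png",im[:,:,::-1])
save("d_top",cv2.imread("pics/top3.png")[:,:,::-1],(180,130,430,290),3); save("d_scene",cv2.imread("pics/scene3.png")[:,:,::-1],(120,130,360,270),3)
E
```

```text
q [ 0.24  0.8  -0.26  1.54  0.25  0.84 -0.17]
at place t34.4 [ 0.5719 -0.0946  0.0259] gap 0.0389 F [-0.1 -0.2 -0.9]
released t36.0 [ 0.5717 -0.0946  0.1693] gap 0.0855 F [-0.6  0.4 -0.4]
 t37.1 [ 0.401  -0.299   0.1998] gap 0.0853 F [-0.2 -0.7  0. ]
```

View pics/d_top.png

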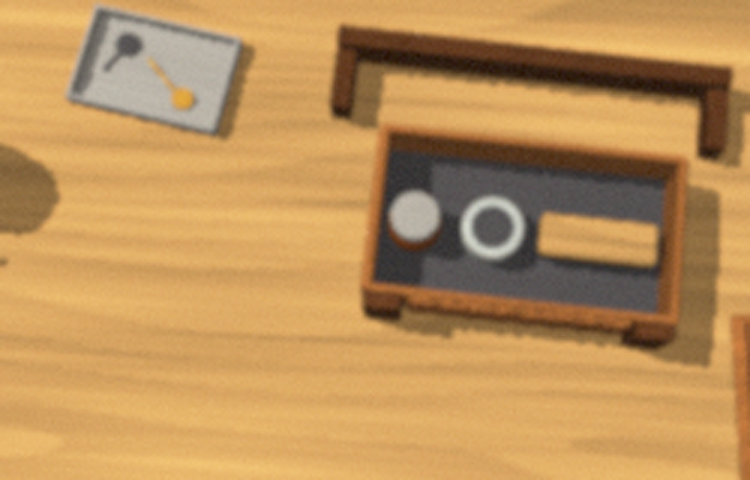

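View pics/d_scene.png

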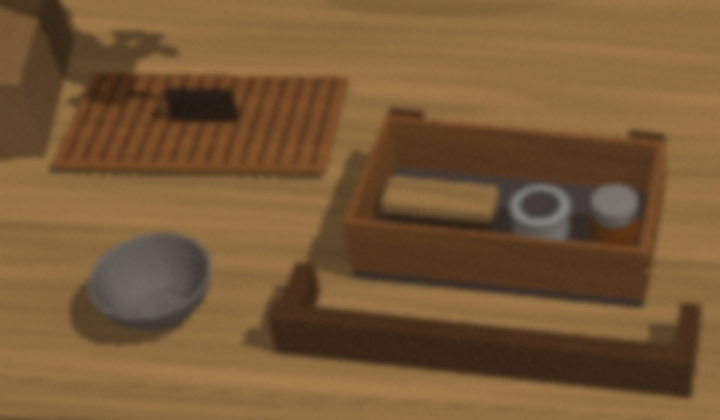

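All three things are in the bin: jar at top crop (414,216), tin at (492,227), brush at (598,240). Next is the lid.

Run:
```python
from h import *
pick([.446,-.368],np.radians(3.2),.023,force=80,hov=.2)
for n in("top","scene"):
    im=bot.grab_frame(n); save("e_"+n,im,(400,130,560,330) if n=="top" else (110,60,310,210),3 if n=="top" else 4)
```

```text
q [ 0.82  0.77 -0.37  1.51  0.32  0.93  0.4 ]
down t39.6 [ 0.446 -0.368  0.023] gap 0.0852 F [-0.6  0.3 -0.4]
clamped t40.3 [ 0.4461 -0.3681  0.0233] gap 0.0150 F [-1.2  0.8  5.4]
lifted t41.6 [ 0.4457 -0.3678  0.1993] gap 0.0148 F [-1.1 -0.4 -2.3]
```

View pics/e_scene.png

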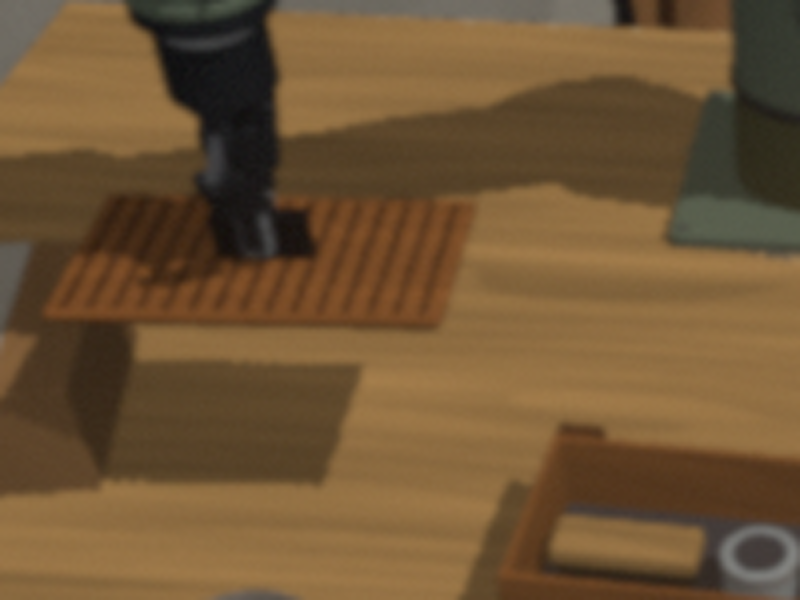

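View pics/e_top.png

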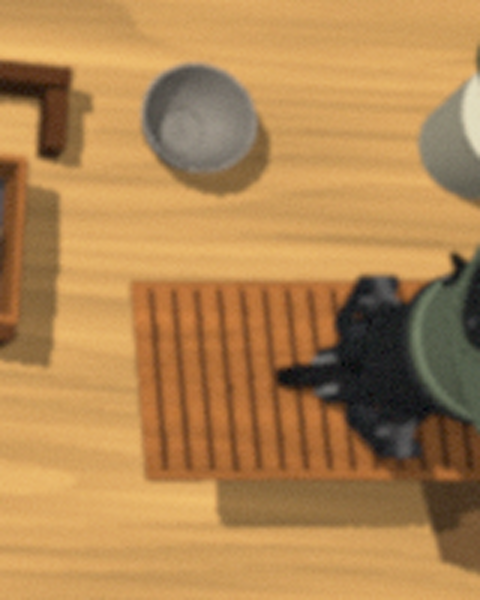

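Run:
```python
from h import *
c=lambda uv,o,k:(np.array(uv)+.5)/k-.5+np.array(o)
P=plane("scene",c([(112,195),(475,204),(438,325),(43,316)],(110,60),4),.192); print(P.round(4),P.mean(0))
p=[*binpt(0,0),.22]; r,q=yawfor(BY,p); print(q.round(2))
bot.goto(p,r); st()
bot.move_straight([*binpt(0,0),.17],v=.1); st()
for n in("top","scene"):
    im=bot.grab_frame(n); save("f_"+n,im,(270,130,430,260) if n=="top" else (220,110,380,250),5 if n=="scene" else 5)
```

```text
[[ 0.3799 -0.506   0.192 ]
 [ 0.3668 -0.2309  0.192 ]
 [ 0.5195 -0.2226  0.192 ]
 [ 0.5337 -0.4985  0.192 ]] [ 0.44997865 -0.3645076   0.192     ]
[ 0.14  0.73 -0.3   1.49  0.24  0.96 -0.28]
 t43.1 [ 0.5756 -0.0253  0.2199] gap 0.0149 F [-0.1 -0.8 -3.6]
 t43.7 [ 0.5759 -0.0239  0.1705] gap 0.0148 F [-0.1  0.7 -2.1]
```

View pics/f_scene.png

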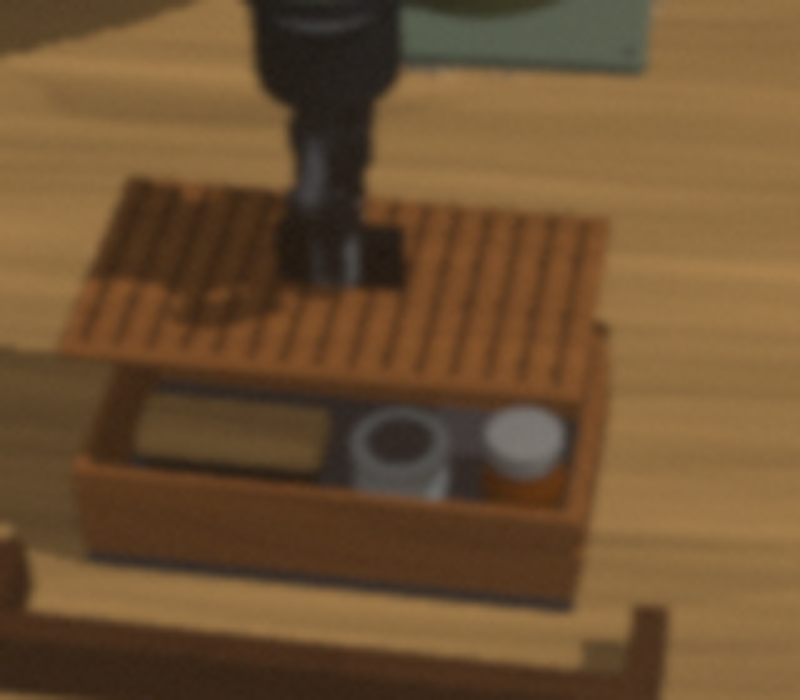

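View pics/f_top.png

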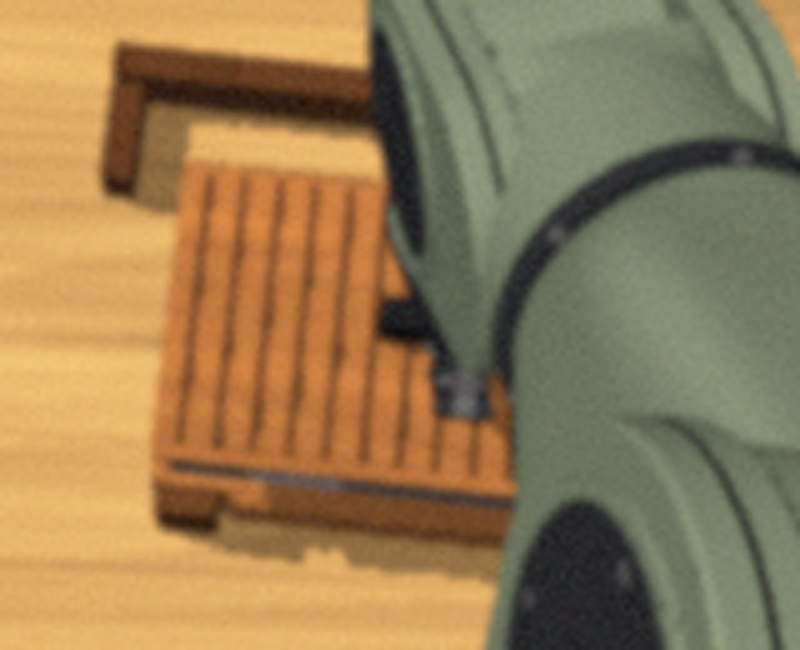

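Run:
```python
from h import *
np.set_printoptions(precision=4,suppress=True)
c=lambda uv,o,k:(np.array(uv)+.5)/k-.5+np.array(o)
L=plane("scene",c([(580,393),(64,347),(130,178),(608,217)],(220,110),5),.163)
B=plane("scene",c([(580,519),(78,458)],(220,110),5),.075)
print("lid",L[:,:2].tolist(),L.mean(0),[np.linalg.norm(L[i]-L[(i+1)%4]).round(4) for i in range(4)]); print("bin far",B,np.linalg.norm(B[0]-B[1]))
print("ang lid",np.degrees(np.arctan2(*(L[0]-L[1])[:2][::-1])),"bin",np.degrees(np.arctan2(*(B[0]-B[1])[:2][::-1])))
print("diff corners lid-bin",L[0]-B[0],L[1]-B[1])
T=plane("top",c([(187,163),(157,470)],(270,130),5),.163); print("top lid left corners",T)
f,cx,cy,R,t=cam("top")
im3=cv2.imread("pics/top3.png")
```

```text
lid [[0.6561794045965794, 0.11235115236718392], [0.6433868811720516, -0.16164003238936817], [0.49491436144899925, -0.15595608604188468], [0.5068625408910319, 0.11922984240649766]] [ 0.5753 -0.0215  0.163 ] [np.float64(0.2743), np.float64(0.1486), np.float64(0.2754), np.float64(0.1495)]
bin far [[ 0.6609  0.1147  0.075 ]
 [ 0.6366 -0.1664  0.075 ]] 0.28219664438876024
ang lid 87.32682749265068 bin 85.06591788620464
diff corners lid-bin [-0.0047 -0.0024  0.088 ] [0.0068 0.0048 0.088 ]
top lid left corners [[0.6561 0.1122 0.163 ]
 [0.498  0.1173 0.163 ]]
```

Run:
```python
from h import *
xy=binpt(.002,.001); print(xy)
bot.move_straight([*xy,.115],v=.08); s=st()
z=.115
while z>.0895:
    z-=.002 if z<.107 else .004
    bot.move_straight([*xy,z],v=.03); s=bot.get_state(); F=s["contact_force"]
    print(round(z,4),np.round(s["tcp_pos"],4),np.round(F,1),round(s["clock"],1))
    if F[2]>5: break
for n in("scene",):
    im=bot.grab_frame(n); save("g_"+n,im,(220,130,380,250),5)
```

```text
[ 0.5777496  -0.02280604]
 t44.7 [ 0.5779 -0.0228  0.1154] gap 0.0148 F [ 0.2 -0.1 -2.8]
0.111 [ 0.5777 -0.0228  0.111 ] [ 0.  -0.5 -2. ] 45.0
0.107 [ 0.5777 -0.0228  0.1068] [-0.8 -0.1 -1.9] 45.2
0.103 [ 0.5776 -0.0228  0.1028] [ 0.8  0.1 -2.3] 45.5
0.101 [ 0.5777 -0.0228  0.1009] [-0.2  0.2 -2.9] 45.8
0.099 [ 0.5777 -0.0228  0.0989] [-0.2  0.1 -2.7] 46.0
0.097 [ 0.5777 -0.0228  0.0969] [-0.9 -0.7 -2.8] 46.3
0.095 [ 0.5777 -0.0228  0.0949] [-0.2  0.3 -3. ] 46.5
0.093 [ 0.5777 -0.0228  0.0929] [ 0.1 -0.5 -2.3] 46.8
0.091 [ 0.5777 -0.0228  0.0909] [ 0.3  0.2 -2.7] 47.0
0.089 [ 0.5779 -0.0228  0.0902] [-6.8 -0.6 23.1] 47.3
```

View pics/g_scene.png

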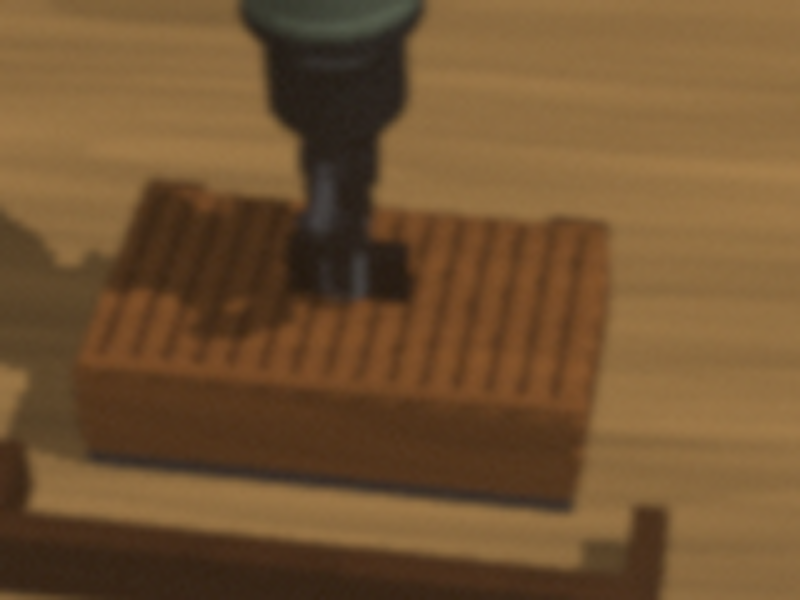

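The lid went down without resistance to TCP z 0.0902, against 0.0903 expected when seated, and the picture shows it flush. I'll release it and back off.

Run:
```python
from h import *
xy=binpt(.002,.001)
bot.move_straight([*xy,.0905],v=.02); st()
bot.open(); st(); bot.move_straight([*xy,.2],v=.1); st()
p=[.40,-.30,.22]; r,q=yawfor(BY,p); bot.goto(p,r); bot.clamp(60); st()
for n in("top","scene"):
    im=bot.grab_frame(n); cv2.imwrite(f"pics/{n}4.png",im[:,:,::-1])
    save("k_"+n,im,(285,130,435,255) if n=="top" else (200,130,370,270),5 if n=="top" else 4)
```

```text
t47.6 [ 0.5778 -0.0228  0.0904] gap 0.0147 F [-0.8  0.3 -2.7]
 t48.2 [ 0.5778 -0.0228  0.0905] gap 0.0857 F [-0.2 -0.2 -0.9]
 t49.5 [ 0.5775 -0.0228  0.1995] gap 0.0854 F [-0.3  0.5 -0.5]
 t51.5 [ 0.4  -0.3   0.22] gap 0.0002 F [ 0.9 -0.1 -0.3]
```

View pics/k_top.png

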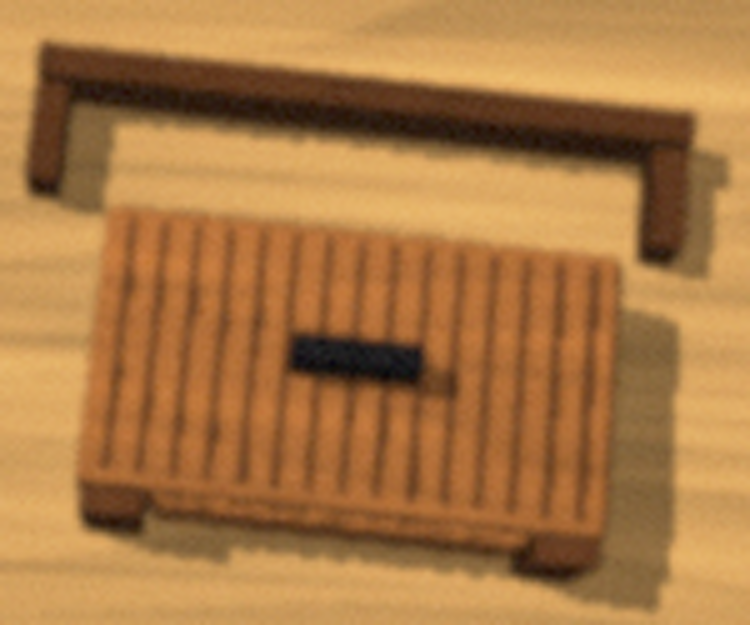

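View pics/k_scene.png

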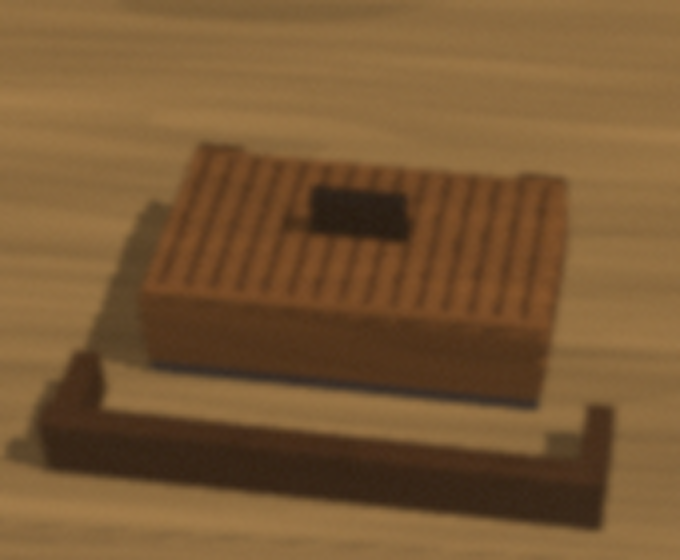

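The lid sits flush on the rim in both views: top handle at crop (356,358), scene at (360,212). Next comes the walk. I'll keep the closed fingers' jaw axis along y so the linkages don't bulge over the lid, and start with the right post.

```bash
cat >> h.py <<'E'
DY=np.radians(-3.2); ZP=.036
ex=np.array([np.cos(DY),np.sin(DY)]); ey=np.array([-np.sin(DY),np.cos(DY)])
O=np.array([.5757,-.0235])      # bin centre at the start; (u,v) are bay-axis coords from here
def W(u,v): return (O+u*ex+v*ey).tolist()
def UV():
    p=np.array(bot.get_state()["tcp_pos"])[:2]-O; return p@ex,p@ey
def fx():
    f=np.mean([np.array(bot.get_state()["contact_force"])[:2]@ex for _ in range(1)]); return -f
def probe(v,u0,umax,thr=4,step=.003,vel=.04):
    """advance along bay x at lateral v until contact; returns u of TCP"""
    u=u0
    while u<umax:
        u+=step; bot.move_straight([*W(u,v),ZP],v=vel); f=fx()
        if f>thr: break
    return UV()[0],f
E
python3 - <<'E'
from h import *
v=-.1195; u0=-.145
p=[*W(u0,v),.14]; r,q=yawfor(BY+np.pi/2,p); print(q.round(2))
bot.goto(p,r); bot.move_straight([*W(u0,v),ZP],v=.12); st()
print(probe(v,u0,-.085)); st()
im=bot.grab_frame("scene"); save("p1_scene",im,(180,70,380,220),4)
im=bot.grab_frame("top"); save("p1_top",im,(280,130,440,280),4)
E
```

```text
[ 0.59  0.75 -0.63  2.04  0.78  0.61  0.94]
 t53.4 [ 0.4244 -0.1349  0.0364] gap 0.0003 F [-0.   0.6  0.5]
(np.float64(-0.10057069919731294), np.float64(4.673015114117789))
 t57.1 [ 0.4686 -0.1376  0.0361] gap 0.0003 F [-4.8 -2.1  8.6]
```

View pics/p1_scene.png

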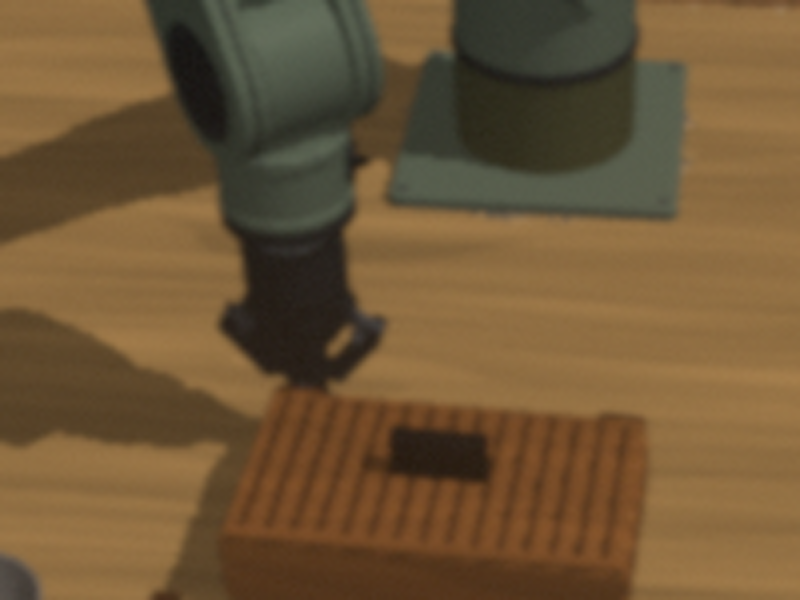

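View pics/p1_top.png

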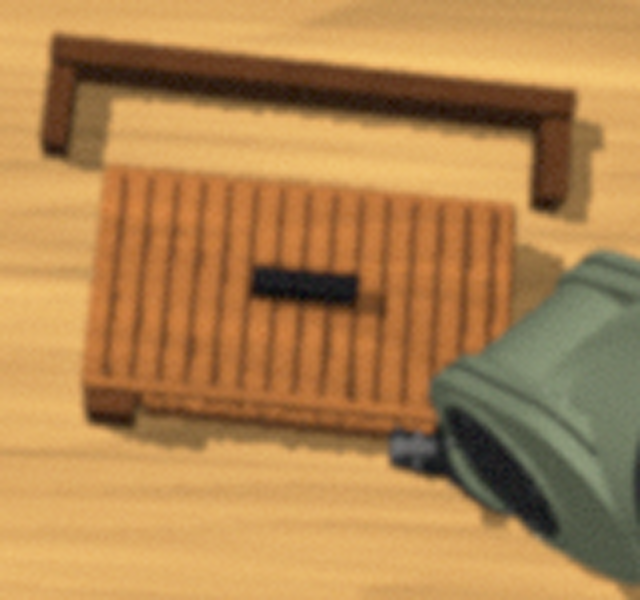

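```bash
cat >> h.py <<'E'
def push(v,u_to,step=.005,vel=.04,fmax=30):
    u=UV()[0]; log=[]
    while u<u_to-1e-4:
        u=min(u+step,u_to); bot.move_straight([*W(u,v),ZP],v=vel); f=fx(); F=bot.get_state()["contact_force"]; log.append((round(float(f),1),round(float(F[2]),1)))
        if f>fmax: print("STOP force"); break
    print("push end u,v",np.round(UV(),4),"f,fz",log,"t%.1f"%bot.get_state()["clock"])
def back(v,d=.03):
    u=UV()[0]; bot.move_straight([*W(u-d,v),ZP],v=.12)
def across(v,u):
    bot.move_straight([*W(u,UV()[1]),ZP],v=.12); bot.move_straight([*W(u,v),ZP],v=.15)
E
python3 - <<'E'
from h import *
push(-.1195,-.1006+.018)
back(-.1195)
im=bot.grab_frame("scene"); cv2.imwrite("pics/w1s.png",im[:,:,::-1])
im=bot.grab_frame("top"); cv2.imwrite("pics/w1t.png",im[:,:,::-1]); save("p2_top",im,(280,130,440,280),4)
E
```

```text
push end u,v [-0.0837 -0.1208] f,fz [(6.9, 9.7), (5.9, 8.3), (6.5, 7.1), (7.4, 7.3)] t58.3
```

View pics/p2_top.png

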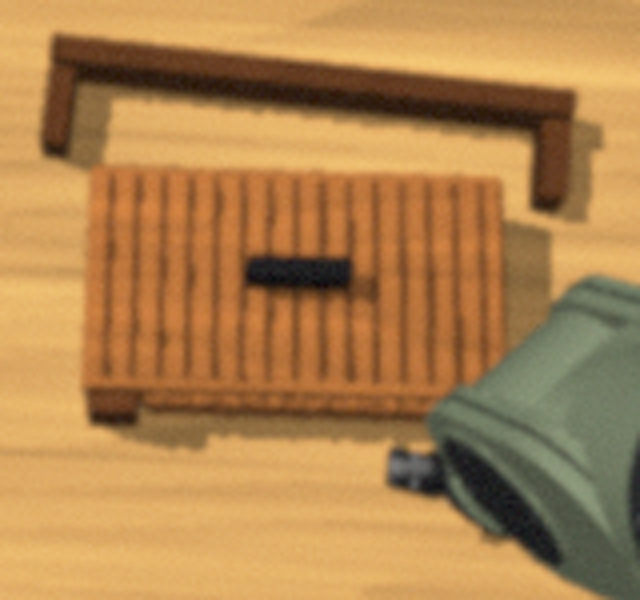

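The bin pivoted about its left corner as expected. It is now about 4° off, with the lid handle at top crop (298,272) and the lid unmoved on the rim. Next is the left post.

Run:
```python
from h import *
across(.121,-.125); 
u,f=probe(.121,-.125,-.08); print("contact L",u,f)
push(.121,-.1006+.036); back(.121,.035)
im=bot.grab_frame("top"); save("p3_top",im,(280,130,440,280),4)
im=bot.grab_frame("scene"); save("p3_scene",im,(200,130,370,270),4)
```

```text
contact L -0.09822283060957368 4.693265918790009
push end u,v [-0.0647  0.1214] f,fz [(2.8, 4.4), (2.8, 4.1), (2.9, 4.5), (4.4, 4.5), (3.4, 4.0), (2.6, 4.7), (4.3, 4.5)] t65.0
```

View pics/p3_top.png

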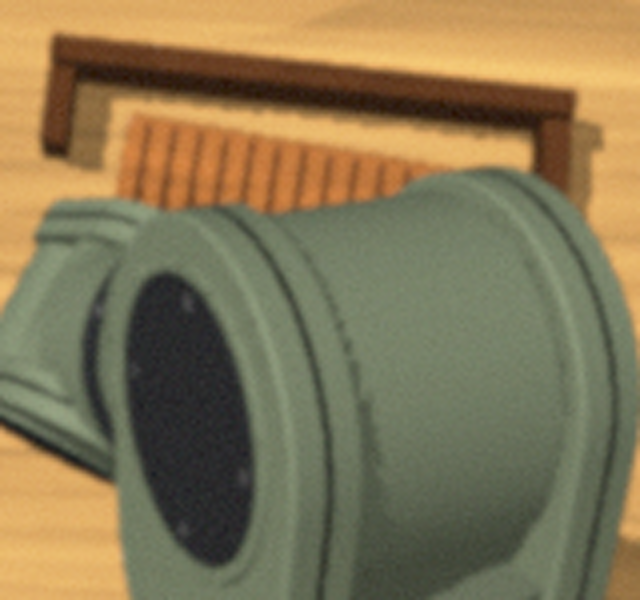

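View pics/p3_scene.png

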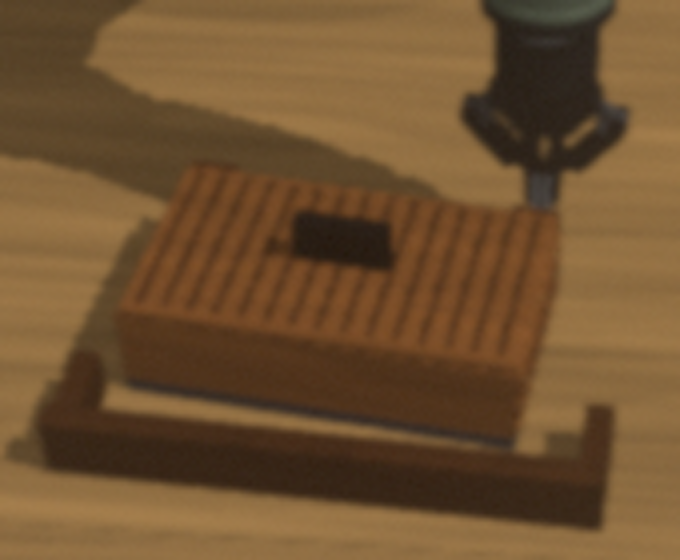

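The bin is now about 4.5° the other way, with the lid still flush (scene handle at crop (343,240)). I'll continue alternating.

Run:
```python
from h import *
across(-.122,-.115)
u,f=probe(-.122,-.115,-.065); print("contact R",u,f)
push(-.122,-.1006+.056); back(-.122,.04)
across(-.122,-.16)
im=bot.grab_frame("top"); save("p4_top",im,(280,130,440,280),4)
im=bot.grab_frame("scene"); save("p4_scene",im,(200,130,370,270),4)
```

```text
contact R -0.0797382475165407 6.915487324012083
push end u,v [-0.0453 -0.123 ] f,fz [(6.2, 9.2), (6.1, 7.6), (5.3, 7.2), (5.7, 7.3), (4.8, 6.5), (4.2, 6.2), (5.1, 5.3), (6.9, 6.8)] t72.7
```

View pics/p4_top.png

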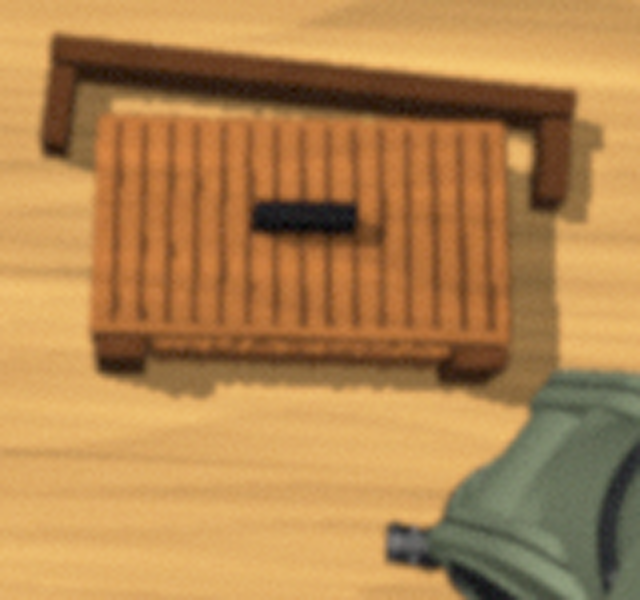

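View pics/p4_scene.png

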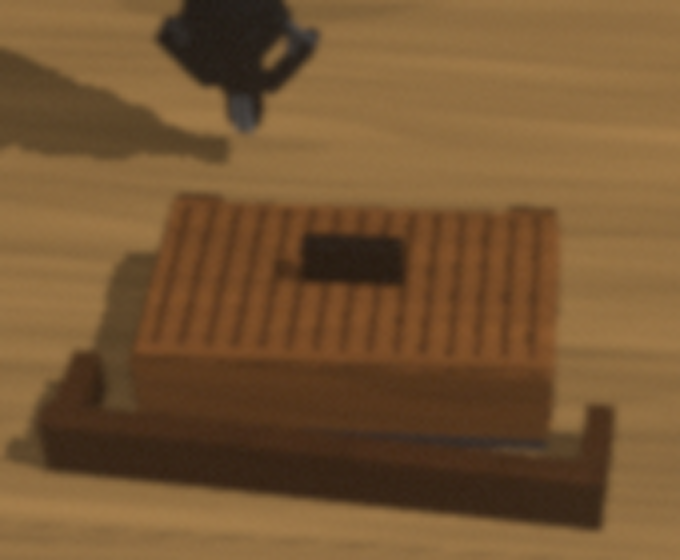

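The bin is about 4° toward the left and clear of both cheeks: top crop left edge 95 against cheek 72, right edge 508 against cheek 540. The lid is still seated, so I'll do the left post again.

Run:
```python
from h import *
across(.119,-.10)
u,f=probe(.119,-.10,-.05,step=.004); print("contact L",u,f)
push(.119,-.1006+.070,fmax=18); back(.119,.04)
across(-.122,-.10)
u,f=probe(-.122,-.10,-.035,step=.004); print("contact R",u,f)
push(-.122,-.1006+.079,step=.003,fmax=18); back(-.122,.04); across(-.122,-.15)
im=bot.grab_frame("top"); save("p5_top",im,(280,130,440,280),4)
im=bot.grab_frame("scene"); save("p5_scene",im,(200,130,370,270),4)
```

```text
contact L -0.052089140262313094 4.661804338962933
push end u,v [-0.0311  0.1196] f,fz [(2.7, 5.2), (2.4, 4.3), (3.3, 4.5), (3.5, 4.3), (6.8, 6.3)] t81.1
contact R -0.040409764454122706 4.953633297470961
push end u,v [-0.0228 -0.1234] f,fz [(8.3, 9.3), (8.1, 9.3), (7.5, 9.1), (6.9, 8.4), (7.4, 8.2), (7.7, 7.8), (10.2, 10.4)] t89.2
```

View pics/p5_top.png

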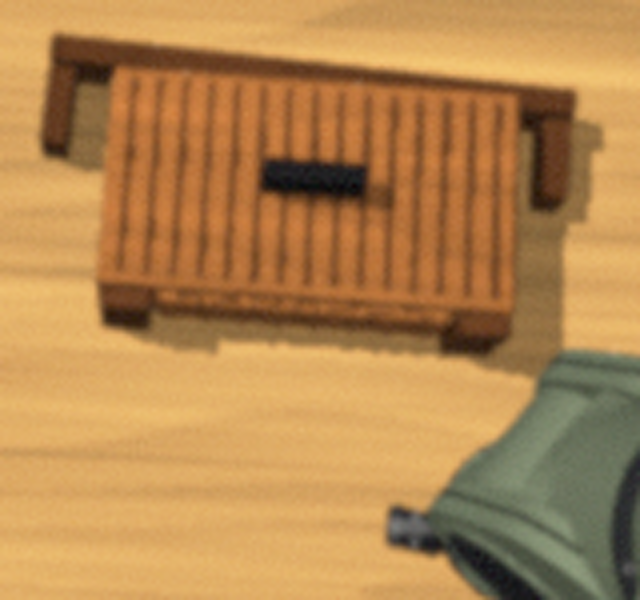

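View pics/p5_scene.png

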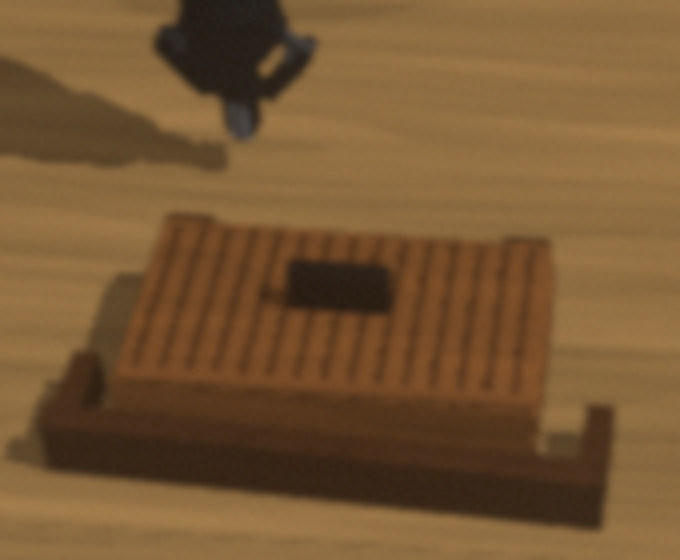

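Both posts are forward, slew is about 1–2°, and the far edge is nearly at the rail. I'll finish with small force-watched pushes.

Run:
```python
from h import *
across(.119,-.07)
push(.119,-.037,step=.005,fmax=14)
push(.119,-.008,step=.002,fmax=14); back(.119,.04)
across(-.122,-.065)
push(-.122,-.028,step=.005,fmax=20)
push(-.122,-.008,step=.002,fmax=20); back(-.122,.05); across(-.122,-.15)
im=bot.grab_frame("top"); cv2.imwrite("pics/top6.png",im[:,:,::-1]); save("p6_top",im,(280,130,440,280),4)
im=bot.grab_frame("scene"); cv2.imwrite("pics/scene6.png",im[:,:,::-1]);save("p6_scene",im,(200,130,370,270),4)
```

```text
push end u,v [-0.0369  0.119 ] f,fz [(0.5, -0.0), (0.4, 0.5), (-0.2, 0.0), (0.8, -0.4), (0.0, -0.6), (-0.5, -0.6), (-0.4, -0.9)] t95.4
STOP force
push end u,v [-0.0196  0.1201] f,fz [(-0.2, 1.2), (-0.4, -0.4), (2.3, 3.5), (6.4, 5.8), (6.2, 6.1), (5.8, 4.4), (7.0, 5.2), (7.3, 5.1), (9.5, 6.6), (24.4, 17.6)] t97.9
push end u,v [-0.028 -0.122] f,fz [(-0.1, 0.3), (0.3, 0.7), (-0.3, 1.1), (-0.1, -0.4), (0.1, -0.1), (0.4, 0.5), (-0.0, -0.2), (-0.1, 0.2)] t102.6
STOP force
push end u,v [-0.0203 -0.1227] f,fz [(-0.6, -0.6), (-1.1, 0.7), (2.8, 5.3), (7.2, 6.8), (22.0, 19.1)] t103.8
```

View pics/p6_top.png

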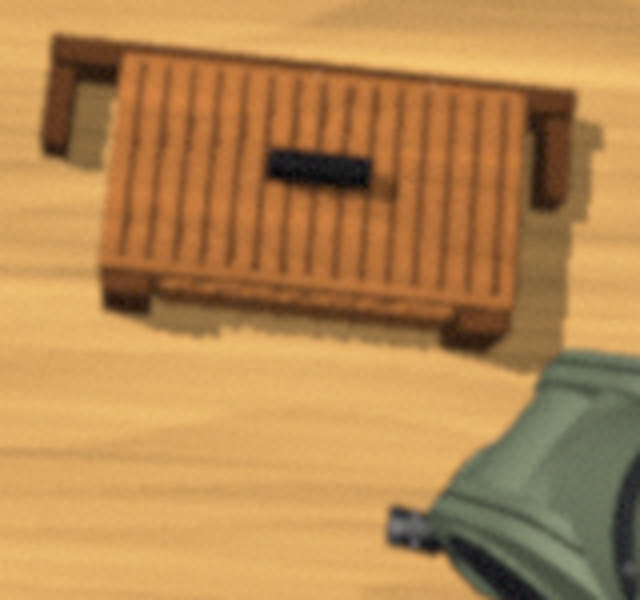

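View pics/p6_scene.png

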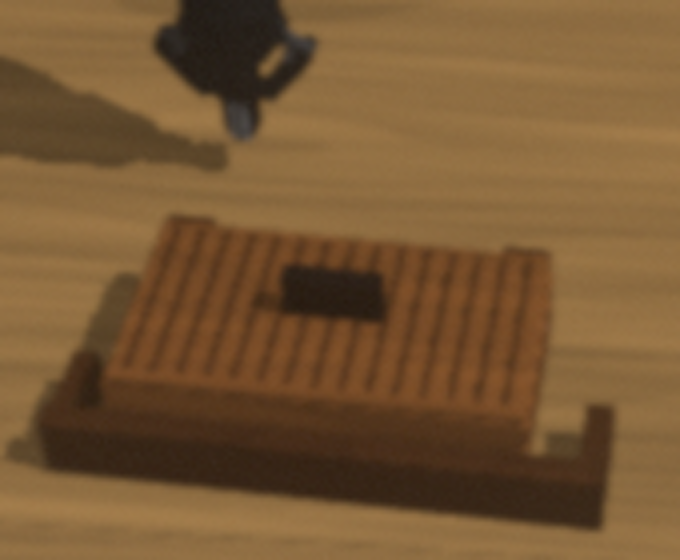

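Run:
```python
from h import *
np.set_printoptions(precision=4,suppress=True)
c=lambda uv,o,k:(np.array(uv)+.5)/k-.5+np.array(o)
L=plane("top",c([(124,52),(527,95),(513,305),(101,266)],(280,130),4),.083)
S=plane("scene",c([(529,415),(104,378),(170,222),(550,252)],(200,130),4),.083)
for nm,P in(("top",L),("scene",S)): print(nm,P[:,:2].tolist(),P.mean(0)[:2],[np.linalg.norm(P[i]-P[(i+1)%4]).round(3) for i in range(4)],"yaw",np.degrees(np.arctan2(*(P[0]-P[1])[:2][::-1]))-90,np.degrees(np.arctan2(*(P[3]-P[2])[:2][::-1]))-90)
# dock: rail outer top ends, z .05 (far edge) 
D=plane("top",c([(53,35),(575,93)],(280,130),4),.05); print("rail T",D,D.mean(0),np.degrees(np.arctan2(*(D[0]-D[1])[:2][::-1]))-90,np.linalg.norm(D[0]-D[1]))
E2=plane("scene",c([(42,425),(604,476)],(200,130),4),.05); print("rail S",E2,E2.mean(0),np.degrees(np.arctan2(*(E2[1]-E2[0])[:2][::-1]))-90,np.linalg.norm(E2[0]-E2[1]))
for P,d in((L,D),(S,E2)):
    print("lid centre rel rail-mid: along y",(P.mean(0)[:2]-d.mean(0)[:2])@ey,"x",(P.mean(0)[:2]-d.mean(0)[:2])@ex)
```

```text
top [[0.740845926665204, 0.10842313265729697], [0.725231732417376, -0.17183225860981172], [0.5757026395595548, -0.162343344587312], [0.5869689452739539, 0.11499157279859558]] [ 0.6572 -0.0277] [np.float64(0.281), np.float64(0.15), np.float64(0.278), np.float64(0.154)] yaw -3.188889553994798 -2.326274082928961
scene [[0.7422887515950498, 0.10977456209119887], [0.7326403284387474, -0.17018223160823195], [0.5776249162018026, -0.15814342384720373], [0.586015339749135, 0.11433471022387118]] [ 0.6596 -0.0261] [np.float64(0.28), np.float64(0.155), np.float64(0.273), np.float64(0.156)] yaw -1.9738589061463898 -1.763752528103467
rail T [[ 0.7639  0.1612  0.05  ]
 [ 0.7412 -0.2142  0.05  ]] [ 0.7526 -0.0265  0.05  ] -3.4615227485319906 0.3760701268323389
rail S [[ 0.7478 -0.2128  0.05  ]
 [ 0.7616  0.1605  0.05  ]] [ 0.7547 -0.0261  0.05  ] -2.1113209679503058 0.37351735502532685
lid centre rel rail-mid: along y -0.006494914022768791 x -0.09516566398171648
lid centre rel rail-mid: along y -0.005219977468351185 x -0.09489808951857229
```

The measured lid centre is 95 mm from the rail's far edge, where flush would be 97.5 mm. It is 6 mm off the bay's middle laterally, and its yaw matches the rail in both views. I'll re-probe the left post, retreat, look once more and hand in.

Run:
```python
from h import *
across(.119,-.06)
push(.119,-.032,step=.007,fmax=14)
push(.119,-.008,step=.002,fmax=14); back(.119,.06)
p=bot.get_state()["tcp_pos"]; bot.move_straight([p[0],p[1],.2],v=.15)
bot.set_joints([0.9,.5,-.03,1.7,.02,.95,-.075]); bot.wait(.5); st()
im=bot.grab_frame("top"); save("z_top",im,(180,90,540,300),2.2)
im=bot.grab_frame("scene"); save("z_scene",im,(60,100,520,290),1.7)
```

```text
push end u,v [-0.0319  0.119 ] f,fz [(0.5, 0.3), (0.2, -0.3), (0.1, -0.1), (-0.2, 0.1)] t109.5
STOP force
push end u,v [-0.0195  0.1191] f,fz [(-0.0, -0.1), (-0.3, -0.9), (0.6, -0.7), (-1.2, 0.3), (-0.4, 0.8), (-0.2, 2.7), (16.0, 14.2)] t111.3
 t115.7 [ 0.281  -0.3926  0.2902] gap 0.0003 F [0.3 0.  0.3]
```

View pics/z_top.png

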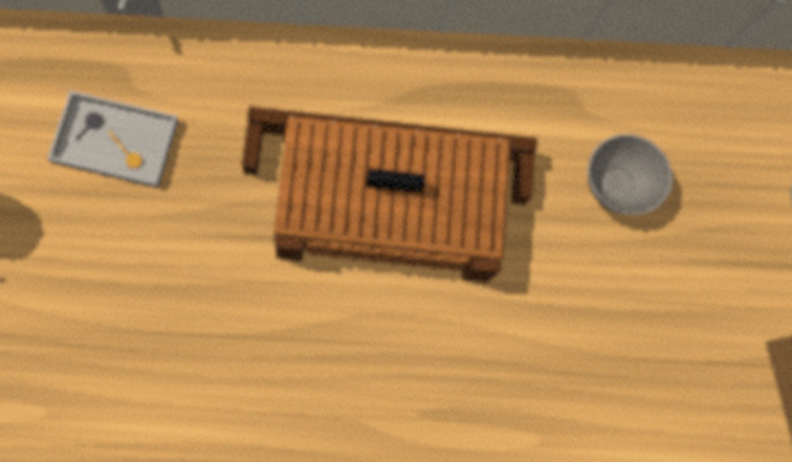

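View pics/z_scene.png

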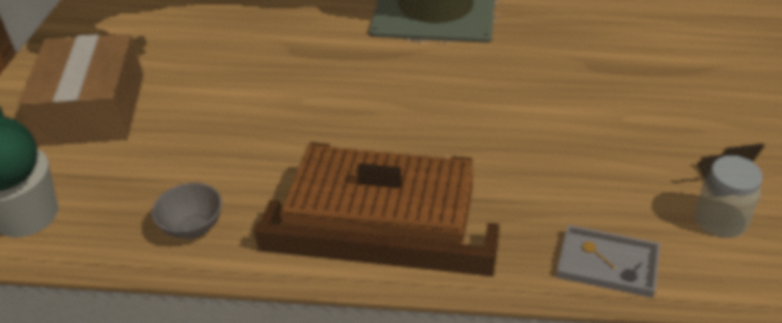

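The bin stands square against the rail with the lid on (top crop handle at (396,181)). The bowl and key tray have not moved, the phone stand looks undisturbed, nothing loose is left on the bench and the arm is clear. Handing in.

Run:
```python
from workcell import bot
bot.hand_in(); print(bot.get_state()["clock"])
```

```text
the job is handed in; nothing more can be done
the job is handed in; nothing more can be done
```

The job is handed in at about 116 s. The jar, the one tin that was out and the brush are in the bin, and the lid is on. The closed bin was walked to the rail by alternate pushes on its two posts; slew reached about 5° by estimate.

**Final checks:**
- **Rail:** both posts came up hard, with 16–24 N at positions within 1 mm of each other. The bin had travelled about 81 mm, which matches the gap I measured at the start.
- **Position and yaw:** both views put the lid centre about 6 mm right of the bay's middle, and its yaw matches the rail to within about 1°.
- **Lid:** it reached its seated height to within 0.1 mm before release and still looked flush at the end.
- **Bystanders:** the bowl and key tray look unmoved. The phone stand was only partly in view at the end but looks undisturbed.
- **Contents:** I could not see inside after the lid went on. The jar was upright when the lid was closed, and nothing looked disturbed during the walk.

**Disagreements:**
- **Camera x readings:** the two cameras differed by up to about 7 mm in x on low objects. I averaged them and corrected them against the jar and tin at their known placed positions.
- **Rail gap:** the last picture put the lid centre 95 mm from the rail's far edge, where a flush bin would give 97.5 mm. That is within the lid's play and the camera error.

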